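# Pack and lock the specimen rack for the courier

## Task

Pack the specimen rack for the courier: stand every small steel-capped specimen jar upright in a bay of its own, then lay the loose cover squarely across the rack's two end walls. Next push the toggle clamp's handle past its over-center point so that the spindle locks down on the cover, and then turn the black knob at the other end clockwise to swing the latch over the cover until it meets its stop and the knob slips and clicks; stop there, well short of another half turn. Leave everything else on the counter where it is.

Things in the scene. Friction and masses are not known exactly. Their poses are not given: they have to be found in the camera images.
- jar0_center (a point): centre (half-way up) of a small specimen jar: clear glass with a white paper insert and a steel screw cap, a plain upright cylinder 34 mm in diameter and 46 mm tall, 70 g; z points to its cap. Only three to five of the five jars are present in a run (None if absent)
- jar1_center (a point): centre (half-way up) of a small specimen jar: clear glass with a white paper insert and a steel screw cap, a plain upright cylinder 34 mm in diameter and 46 mm tall, 70 g; z points to its cap. Only three to five of the five jars are present in a run (None if absent)
- jar2_center (a point): centre (half-way up) of a small specimen jar: clear glass with a white paper insert and a steel screw cap, a plain upright cylinder 34 mm in diameter and 46 mm tall, 70 g; z points to its cap. Only three to five of the five jars are present in a run (None if absent)
- jar3_center (a point): centre (half-way up) of a small specimen jar: clear glass with a white paper insert and a steel screw cap, a plain upright cylinder 34 mm in diameter and 46 mm tall, 70 g; z points to its cap. Only three to five of the five jars are present in a run (None if absent)
- jar4_center (a point): centre (half-way up) of a small specimen jar: clear glass with a white paper insert and a steel screw cap, a plain upright cylinder 34 mm in diameter and 46 mm tall, 70 g; z points to its cap. Only three to five of the five jars are present in a run (None if absent)
- rack: white packing rack, fixed: base plate 90 x 410 x 12 mm (x, y, z); origin under the middle bay, y along the row of bays towards the toggle clamp, z up. Five square bays in a row, 41 mm wide, one jar each: centres at x = 0, y = -88, -44, 0, 44, 88 mm, floor 12 mm above the counter; dividers and corners rise to 38 mm, the middle 30 mm of the walls towards -x and +x only to 24 mm. A loaded cap comes to 58 mm
- cover_seat (a point): where the centre of the cover's underside belongs: 64 mm above the rack's origin, with the rack's axes, cover's length along y. It is midway between the tops of the two aluminium end walls (70 mm in x, 16 mm thick in y, at y = +118 and -118 mm, 64 mm high) on which the cover rests
- cover: the loose cover: a flat steel-coloured plate 60 x 246 x 6 mm (x, y, z), 220 g, with a black grip block 20 x 60 x 32 mm (x, y, z) standing at its middle; origin at the centre of its underside. Either way round is the same
- cover_grip (a point): centre of the cover's black grip block, 22 mm above the underside of the cover (the block runs from 6 to 38 mm)
- clamp_handle (a joint): angle of the toggle clamp's handle about the rack's x axis: 0 = open, leaning 1.1 rad from upright towards the rack's +y (outwards); 1.1 = upright; 1.25 = the over-center point; 1.36 = its stop, leaning slightly over the rack: locked. It swings the clamp arm down. The last part before over-center pushes back with a few newtons; once past, it stays by itself
- clamp_pivot (a point): the handle's pivot, 97 mm above the counter, at y = +191.5 mm in the rack's frame, with the rack's axes. The clamp arm turns about a pin at y = +165 mm, 90 mm up: it stands about upright when open, and when closed reaches 48 mm towards -y over the end of the cover
- clamp_grip (a point): centre of the black rubber ball, 24 mm in diameter, at the end of the clamp's handle, 100 mm from the pivot (the handle is a steel bar 18 mm wide in x and 8 mm thick)
- clamp_spindle: the clamp's spring-loaded spindle with a rubber foot 18 mm in diameter, at the end of the clamp arm; the foot's face lies 26.5 mm from this origin along -z. With the clamp locked it presses the +y end of the cover down on its end wall with about 5 N
- latch (a joint): angle of the steel latch finger (56 mm reach, 16 mm wide) below the knob: 0 = pointing along the rack's -x, clear of the cover; 1.571 = its stop, pointing along the rack's +y over the -y end of the cover, 3 mm above it. Grows clockwise seen from above. It starts between 0 and 0.45
- ratchet (a joint): how far the knob has slipped in its clutch relative to the latch finger (0 at the start, grows clockwise). The knob carries the finger with it until the finger meets its stop; then the clutch gives way at about 0.15 N m and this value grows: the knob slips. Turned back, the knob takes the finger back with it
- knob_grip (a point): centre of the black round knob, 36 mm in diameter and 32 mm tall, vertical axis, 111 mm above the counter, on a post at y = -165 mm in the rack's frame; the latch finger turns below it, from 71 to 83 mm above the counter
- dropper: bystander, to be left where it is: amber dropper bottle with black cap, 32 mm diameter, 85 mm tall; origin at the centre of its underside
- slide_box: bystander, to be left where it is: grey slide box 90 x 120 x 35 mm; origin at the centre of its underside
- tape_roll: bystander, to be left where it is: roll of tape, 70 mm diameter, 22 mm tall; origin at the centre of its underside
Things that resemble listed ones, but are neither listed nor needed, are in the scene too. What is shaped like the part that bears jar0_center but green, purple or red is not meant.

How it is judged:
By the outcome, as a careful person would: the job done as asked, in the order asked, and still so for the second after the job is handed in, with the robot touching nothing.
Of jar0, jar1, jar2, jar3, jar4 only 3 to 5 are there at a start; the rules pass over those that are not, and their reading is None.
At some moment in a run one of jar0, jar1, jar2, jar3, jar4, cover may be knocked a few centimetres aside while the robot is not near it.
It also fails if it takes over 210 s, if anything falls off the work surface, if the arm or the gripper's body presses on something with over 40 N, if the wrist force passes 120 N, or if a joint passes its speed limit or range.

## Robot

A 7-joint arm with a two-finger parallel gripper is mounted at the origin on the work surface. World frame = base frame: x ahead of the robot, y to its left, z up, the work surface at z = 0. Lengths are in m, angles in rad, forces in N, time in s.
With the tool pointing down it reaches from about 0.425 to 0.925 m from the base axis. Payload 6.8 kg.
Tool frame: the origin (TCP) lies at the very end of the fingers, on their centre line; the grasp point (between the pads) lies 19 mm behind it (r.tcp_to_grasp is the distance from the TCP to the grasp point, in m); z points along the fingers, y is the line along which they close (so a half turn about z gives the same grasp; the last joint's range is limited). The gripper opens to 85 mm and grips with 20 to 120 N. Pads are 22 mm wide; open, the fingers measure 114 mm over their backs; the gripper's body (76 mm by 85 mm) begins 54 mm behind the grasp point. The pads swing forward as they close: fully open they stand 13 mm farther back than shut.
Start: joints at [1.122, 0.477, 0.022, 1.555, -0.011, 1.109, -0.083], TCP at [0.226, -0.636, 0.231] pointing down, gripper open.
Joint ranges: [-2.96, 2.96], [-0.34, 2.1], [-1.41, 1.46], [0.24, 2.44], [-1.37, 4.51], [0.17, 1.92], [-2.96, 2.96]. Speed limits (rad/s): [2.39, 2.39, 3.14, 3.14, 3.14, 3.14, 3.14].

## Interface

Orientations are given as a rotation vector (axis times angle).
In Python, from bench import r gives the robot as it stands.
- The arm moves only by the tool step_arm, never from a script. Its argument "moves" is a list of rows, each a list of 7 numbers: the shift along the tool's x, y, z in mm, then the turn, a rotation vector about the tool's x, y, z in rad, then the finger opening in mm, from 0 to 85.4. A call has 1 to 8 rows; each row is the pose to reach, as a shift and turn from the pose commanded when the call began, along the tool's axes at that moment; what a row does not reach only later rows make up. A row lasts 1/10 s, in which the tool goes at most 50 mm and 8.59 degrees, less where a joint would pass 70% of its speed; a pose out of reach is approached as far as the arm can. A call with a gripper value outside its range is refused whole. The fingers move at their own pace and stop on an object; "grip_force" is the grip in N (left out, the last holds). Time passes only in rows, so rows that repeat a pose let the fingers close. It gives the time, the measured TCP pose, the force, the opening and the grip force at its end, in the units of the state.
- r.get_obs(): the state, without advancing time (a new reading comes with each control period).
- r.grab_frame(name): name is "scene" or "side" or "wrist"; returns a dict with "image" (384x512x3 uint8, red, green, blue), "depth" (384x512 float32, m along the optical axis (not along the pixel's ray), 0 where there is no reading), "mtx" (3x3 intrinsics, pixels), "rvec" (rotation vector, rad) and "tvec" (3), from world to camera coordinates, as OpenCV has them. Camera axes: x right, y down, z forward; pixel columns grow to the right and rows downward; lengths in m; the calibration is good to about 2 mm. A picture is of the moment at which its call begins.
- r.hand_in(): hands the job in; it is judged then, once.
The state is a dict: "clock": time; "joints": joint angles; "qvel": joint speeds; "tau": joint torques, N m; "tcp_pos": TCP position; "orientation": TCP orientation; "contact_force": force on the tool from outside, world axes, zero at the start; "moment": the same for the moment, N m; "grip_width": finger opening in m; "gripper_force": force on a finger pad.
Only numpy, scipy, OpenCV 4.12 (cv2) and the standard library are available. Lean on these libraries where they do the work, as an engineer would, in place of code of your own. Each camera call takes 0.05 s, during which the arm holds its last target. There are 200 camera calls.

## Working session

There is one attempt and no reset: what is moved stays moved. The work goes in short steps, Python scripts to look and compute and a tool call to move; the robot and the scene stay as the last step left them, time stands still between calls to the robot, and variables do not carry over. Pictures are saved under pics/ and viewed, at most 14 in all, crops included, and the job is handed in when it is done.

Besides the shell and the picture viewer there is one more tool, called after ">>>" by a JSON object that holds its "method" and its "body". step_arm: Moves the arm, as the interface text tells. Its arguments: {"type":"object","properties":{"moves":{"type":"array","items":{"type":"array","items":{"type":"number"}}},"grip_force":{"type":"number"}},"required":["moves"]}

```bash
ls; mkdir -p pics; cat > h.py <<'E'
import numpy as np, cv2
from bench import r
from scipy.spatial.transform import Rotation as R
def grab(n,f=None):
    d=r.grab_frame(n)
    if f: cv2.imwrite('pics/'+f,d['image'][:,:,::-1])
    np.savez('/tmp/%s.npz'%n,**d); return d
def cloud(d):
    K=np.array(d['mtx']);Rm=R.from_rotvec(np.ravel(d['rvec'])).as_matrix();t=np.ravel(d['tvec'])
    v,u=np.mgrid[0:384,0:512];z=d['depth']
    c=np.stack([(u-K[0,2])/K[0,0]*z,(v-K[1,2])/K[1,1]*z,z],-1)
    return (c-t)@Rm
def ray(d,u,v,h):
    K=np.array(d['mtx']);Rm=R.from_rotvec(np.ravel(d['rvec'])).as_matrix();t=np.ravel(d['tvec'])
    w=np.array([(u-K[0,2])/K[0,0],(v-K[1,2])/K[1,1],1])@Rm; o=-t@Rm
    return o+w*(h-o[2])/w[2]
def load(n): return dict(np.load('/tmp/%s.npz'%n))
def st():
    o=r.get_obs(); print(round(o['clock'],2),np.round(o['tcp_pos'],4),np.round(o['orientation'],3),np.round(o['joints'],2),np.round(o['contact_force'],1),o['grip_width'])
    return o
def tomove(p,yaw=None):
    """mm shift in tool axes to world TCP p; turn rotvec for tool-down with tool y axis at world angle yaw (mod pi)"""
    o=r.get_obs(); T=R.from_rotvec(o['orientation']); s=T.inv().apply(np.array(p)-o['tcp_pos'])*1000
    out=np.round(s,1)
    if yaw is None: return out
    y=T.as_matrix()[:,1]; a=np.arctan2(y[1],y[0]); dlt=(yaw-a+np.pi/2)%np.pi-np.pi/2
    c,sn=np.cos(a+dlt),np.sin(a+dlt); Y=np.array([c,sn,0]);Z=np.array([0,0,-1.]);X=np.cross(Y,Z)
    return out,np.round((T.inv()*R.from_matrix(np.stack([X,Y,Z],1))).as_rotvec(),3)
E
python3 - <<'E'
from h import *
for n in ['scene','side','wrist']: 
    d=grab(n,n+'0.png'); print(n,-np.ravel(d['tvec'])@R.from_rotvec(np.ravel(d['rvec'])).as_matrix(),d['mtx'][0])
a=cv2.imread('pics/scene0.png');b=cv2.imread('pics/side0.png')
st()
cv2.imwrite('pics/scene0b.png',cv2.resize(a,(800,600),interpolation=3))
cv2.imwrite('pics/side0b.png',cv2.resize(b,(800,600),interpolation=3))
E
```

```text
pics
scene [ 1.36065596 -0.27819893  0.77771399] [379.28967054   0.         251.72992685]
side [-0.20825426  0.68191686  0.913576  ] [487.25612519   0.         254.14698611]
wrist [ 0.29890626 -0.61046943  0.37214643] [282.19318017   0.         260.04085657]
0.15 [ 0.2254 -0.6358  0.2305] [-3.095e+00 -5.320e-01  1.000e-03] [ 1.12  0.48  0.02  1.56 -0.01  1.11 -0.08] [-0.8 -0.2 -0.4] 0.08564248982284353
```

View pics/scene0b.png

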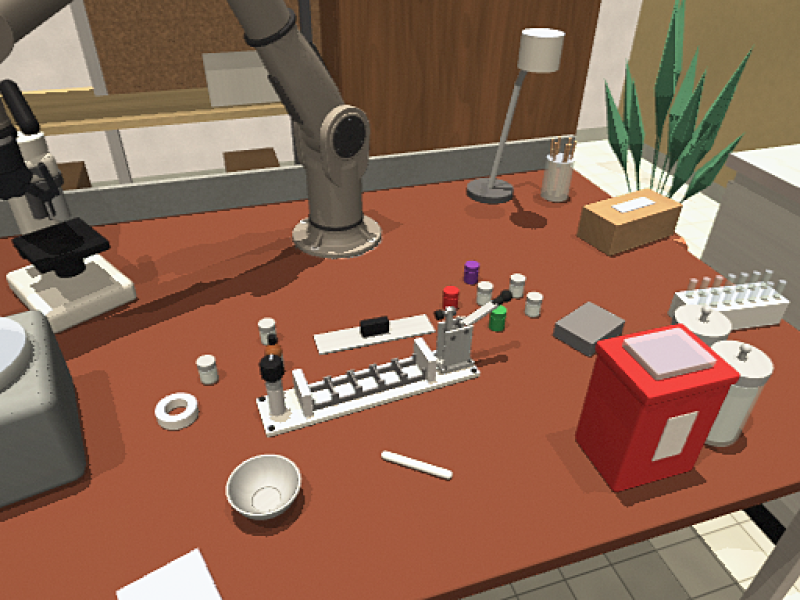

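View pics/side0b.png

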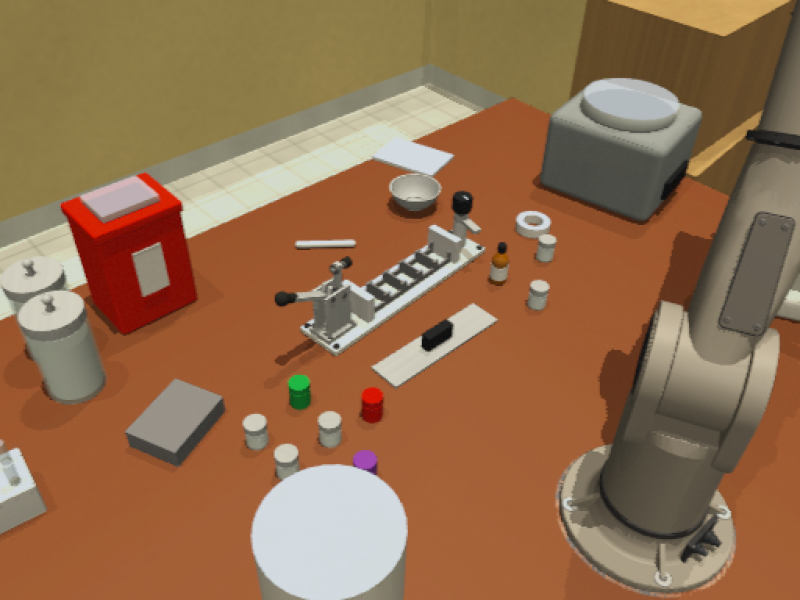

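```bash
cat >> h.py <<'E'
def jars(names=('side','scene'),lo=.041,hi=.049,rmax=.028):
    P=[];C=[]
    for n in names:
        d=load(n);c=cloud(d);m=(d['depth']>0)&(c[...,2]>lo)&(c[...,2]<hi)&(c[...,0]>.15)&(c[...,0]<1)&(abs(c[...,1])<.65)
        P.append(c[m]);C.append(d['image'][m])
    P=np.concatenate(P);C=np.concatenate(C)
    from scipy.cluster.hierarchy import fcluster,linkage
    l=fcluster(linkage(P[:,:2]),.007,'distance')
    for k in set(l):
        q=P[l==k]
        if len(q)<25: continue
        (cx,cy),rad=cv2.minEnclosingCircle(q[:,:2].astype(np.float32))
        if rad<rmax: print('c',np.round([cx,cy],4),'r',round(rad,4),'n',len(q),'rgb',np.median(C[l==k],0))
E
python3 - <<'E'
from h import *
jars(); print('side');jars(('side',)); print('scene');jars(('scene',))
for n in ['side','scene']:
    d=load(n);c=cloud(d)
    m=(d['depth']>0)&(c[...,0]>.3)&(c[...,0]<.9)&(abs(c[...,1])<.45)
    q=c[m];im=d['image'][m].astype(int)
    def box(s,nm):
        if s.sum()<10: print(nm,s.sum());return
        b=cv2.minAreaRect((q[s][:,:2]*1000).astype(np.float32)); print(n,nm,s.sum(),np.round(b[0]),np.round(b[1]),round(b[2],1),np.round(q[s][:,2].mean(),4))
    dark=im.max(1)<60
    # grip block top z .038
    s=dark&(abs(q[:,2]-.038)<.003); print(n,'griptop'); 
    from scipy.cluster.hierarchy import fcluster,linkage
    for nm,s in [('dark38',s),('wall64',(abs(q[:,2]-.064)<.0025)&(im.min(1)>110)),('plate6',(abs(q[:,2]-.006)<.002)&(im.min(1)>110)),('knobtop',dark&(abs(q[:,2]-.127)<.003)),('base12',(abs(q[:,2]-.012)<.002)&(im.min(1)>110))]:
        idx=np.where(s)[0]
        if len(idx)<10: print(nm,len(idx));continue
        l=fcluster(linkage(q[idx][:,:2]),.010,'distance')
        for k in set(l):
            ss=np.zeros(len(q),bool);ss[idx[l==k]]=1
            if ss.sum()>=20: box(ss,nm)
E
```

```text
c [0.5523 0.6313] r 0.0183 n 59 rgb [137. 132. 117.]
c [0.8839 0.4571] r 0.0259 n 46 rgb [155.  154.  137.5]
c [0.482 0.236] r 0.0202 n 169 rgb [ 33. 182.  68.]
c [0.3018 0.2533] r 0.0183 n 196 rgb [161.  74. 176.]
c [0.3834 0.3292] r 0.0189 n 203 rgb [206. 203. 188.]
c [0.4603 0.3318] r 0.0194 n 197 rgb [207. 203. 188.]
c [0.3903 0.2472] r 0.0204 n 189 rgb [207. 204. 189.]
c [0.3858 0.1667] r 0.0185 n 174 rgb [215.   22.    4.5]
c [ 0.4702 -0.3528] r 0.0191 n 146 rgb [208.  203.  188.5]
c [0.562  0.0384] r 0.0221 n 47 rgb [123. 117. 106.]
c [ 0.6005 -0.2433] r 0.0154 n 43 rgb [131. 124. 112.]
c [ 0.3883 -0.2336] r 0.0212 n 147 rgb [207. 203. 188.]
c [ 0.482  -0.2297] r 0.0169 n 32 rgb [101.5  63.   29. ]
side
c [0.5521 0.632 ] r 0.0175 n 55 rgb [137. 132. 117.]
c [0.3011 0.2526] r 0.0179 n 151 rgb [161.  74. 176.]
c [0.4796 0.2345] r 0.0181 n 118 rgb [ 32. 182.  68.]
c [0.3827 0.3309] r 0.0181 n 154 rgb [206. 203. 187.]
c [0.4589 0.3306] r 0.0183 n 142 rgb [206. 202. 188.]
c [0.3912 0.2458] r 0.0189 n 141 rgb [206. 203. 188.]
c [0.3856 0.1678] r 0.0179 n 124 rgb [215.  20.   1.]
c [
[... 1667 characters left out ...]
73. -415.] [76. 73.] 16.9 0.0069
scene plate6 199 [ 769. -292.] [52. 51.] 72.8 0.0058
scene plate6 602 [433. -20.] [245.  63.] 89.8 0.006
scene plate6 99 [ 635. -138.] [  9. 262.] 4.8 0.0059
scene plate6 30 [620.  57.] [  5. 104.] 4.4 0.0059
scene knobtop 90 [ 603. -245.] [33. 35.] 80.9 0.1265
scene base12 131 [781. -50.] [116.  14.] 52.1 0.0122
scene base12 161 [ 770. -288.] [63. 66.] 29.0 0.0119
scene base12 53 [573.  14.] [29. 31.] 7.3 0.0123
scene base12 906 [588. -70.] [ 90. 409.] 4.8 0.0119
scene base12 57 [575. -31.] [30. 31.] 10.4 0.0124
scene base12 63 [581. -76.] [28. 33.] 6.2 0.0122
scene base12 68 [ 584. -121.] [29. 34.] 4.5 0.012
scene base12 64 [ 588. -165.] [29. 33.] 9.4 0.012
```

```bash
python3 - <<'E'
from h import *
st(); print(tomove([.3876,-.232,.2],.085))
print(R.from_rotvec(r.get_obs()['orientation']).as_matrix().round(3))
for lo in (.044,): jars(('side',),lo,.05);print();jars(('scene',),lo,.05)
E
```

```text
0.15 [ 0.2254 -0.6358  0.2305] [-3.095e+00 -5.320e-01  1.000e-03] [ 1.12  0.48  0.02  1.56 -0.01  1.11 -0.08] [-0.8 -0.2 -0.4] 0.08564248982284353
(array([ 287.8, -326.3,   31. ]), array([-1.000e-03, -1.000e-03, -1.315e+00]))
[[ 0.943  0.334 -0.001]
 [ 0.334 -0.943  0.001]
 [-0.    -0.001 -1.   ]]
c [0.5517 0.632 ] r 0.0175 n 38 rgb [137. 132. 117.]
c [0.3011 0.2526] r 0.0179 n 146 rgb [161.  74. 176.]
c [0.4796 0.2345] r 0.0181 n 115 rgb [ 32. 182.  68.]
c [0.3827 0.3309] r 0.0181 n 147 rgb [206. 203. 188.]
c [0.4588 0.3304] r 0.0183 n 137 rgb [206. 203. 188.]
c [0.3856 0.1678] r 0.0179 n 113 rgb [215.  20.   1.]
c [0.3916 0.2463] r 0.0186 n 123 rgb [206. 203. 188.]
c [ 0.4686 -0.3542] r 0.0171 n 60 rgb [206. 202. 187.]
c [ 0.386  -0.2317] r 0.0182 n 71 rgb [205. 202. 187.]

c [0.8832 0.4583] r 0.025 n 35 rgb [155. 154. 138.]
c [0.483  0.2341] r 0.0173 n 40 rgb [ 90.  212.  104.5]
c [0.3019 0.2527] r 0.0182 n 37 rgb [173.  84. 198.]
c [0.3835 0.3285] r 0.0177 n 40 rgb [246.  243.  231.5]
c [0.461  0.3316] r 0.0183 n 48 rgb [245.5 243.  232.5]
c [0.3885 0.1663] r 0.0196 n 44 rgb [247.  66.  63.]
c [0.3913 0.2451] r 0.0176 n 42 rgb [246.5 245.  235.5]
c [ 0.4717 -0.3536] r 0.0175 n 64 rgb [244.5 242.  231.5]
c [ 0.3894 -0.2318] r 0.0179 n 58 rgb [245.  242.  230.5]
```

>>> {"method": "step_arm", "body": {"moves": [[288,-326,31,0,0,-1.315,60],[288,-326,31,0,0,-1.315,60],[288,-326,31,0,0,-1.315,60],[288,-326,31,0,0,-1.315,60],[288,-326,31,0,0,-1.315,60],[288,-326,31,0,0,-1.315,60],[288,-326,31,0,0,-1.315,60],[288,-326,31,0,0,-1.315,60]], "grip_force": 30}}

```text
clock: 0.95
tcp_pos: [0.3749, -0.2642, 0.2028]
orientation: [2.248, 2.194, -0.0]
contact_force: [0.8, -0.1, 0.3]
grip_width: 0.0603
gripper_force: 0.0
```

```bash
python3 - <<'E'
from h import *
st(); print(tomove([.3876,-.232,.13],.085)); grab('wrist','w1.png'); jars(('wrist',),.043,.05)
E
```

```text
0.95 [ 0.3749 -0.2642  0.2028] [ 2.248  2.194 -0.   ] [ 0.83  0.18 -0.39  2.06  0.09  0.91  0.37] [ 0.8 -0.1  0.3] 0.06029519639349349
(array([32.5, 12. , 72.8]), array([ 0.   ,  0.   , -0.109]))
c [ 0.1783 -0.5418] r 0.0198 n 267 rgb [160. 152. 130.]
c [ 0.4734 -0.3532] r 0.0163 n 240 rgb [212. 213. 197.]
c [ 0.5643 -0.2016] r 0.0079 n 76 rgb [96. 91. 81.]
c [ 0.5981 -0.2336] r 0.0061 n 31 rgb [102.  96.  86.]
c [ 0.3898 -0.233 ] r 0.0169 n 779 rgb [162. 158. 143.]
c [ 0.4837 -0.232 ] r 0.0158 n 77 rgb [101.  60.  19.]
```

View pics/w1.png

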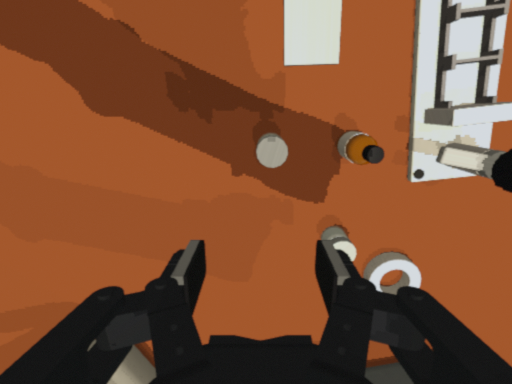

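>>> {"method": "step_arm", "body": {"moves": [[32,14,40,0,0,-0.109,60],[32,14,80,0,0,-0.109,60],[32,14,120,0,0,-0.109,60],[32,14,155,0,0,-0.109,60],[32,14,180,0,0,-0.109,60],[32,14,189,0,0,-0.109,60],[32,14,189,0,0,-0.109,60],[32,14,189,0,0,-0.109,60]]}}

```text
clock: 1.8
tcp_pos: [0.3903, -0.2349, 0.0147]
orientation: [2.132, 2.306, 0.0]
contact_force: [0.6, -0.2, 0.1]
grip_width: 0.0598
gripper_force: 0.0
```

```bash
python3 - <<'E'
from h import *
st(); print(tomove([.3895,-.2325,.013],.085)); d=grab('wrist','w2.png'); jars(('wrist',),.043,.05)
c=cloud(d);im=d['image'].astype(int)
E
```

```text
1.8 [ 0.3903 -0.2349  0.0147] [2.132 2.306 0.   ] [ 0.67  0.49 -0.32  2.2   0.32  0.48  0.18] [ 0.6 -0.2  0.1] 0.059786451661695085
(array([ 2.5, -0.6,  1.7]), array([ 0.001,  0.001, -0.006]))
c [ 0.4802 -0.2262] r 0.0145 n 826 rgb [89. 53. 19.]
c [ 0.4252 -0.2324] r 0.0122 n 388 rgb [21. 21. 21.]
c [ 0.3892 -0.2327] r 0.0174 n 3731 rgb [115. 112. 100.]
c [ 0.3581 -0.2377] r 0.012 n 399 rgb [22. 21. 21.]
```

View pics/w2.png

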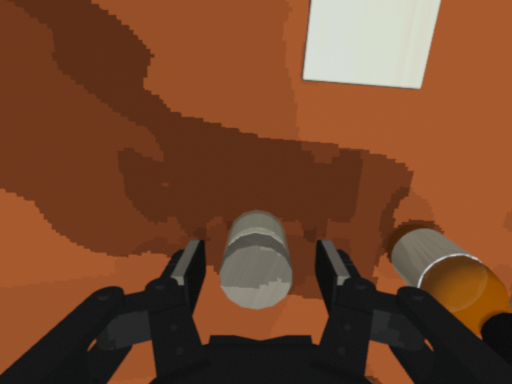

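>>> {"method": "step_arm", "body": {"moves": [[2.3,0,1,0,0,0,60],[2.3,0,1,0,0,0,30],[2.3,0,1,0,0,0,25],[2.3,0,1,0,0,0,25],[2.3,0,1,0,0,0,25],[2.3,0,1,0,0,0,25],[2.3,0,-40,0,0,0,25],[2.3,0,-90,0,0,0,25]], "grip_force": 30}}

```text
clock: 2.65
tcp_pos: [0.3878, -0.2312, 0.1035]
orientation: [-2.128, -2.304, 0.001]
contact_force: [1.4, -2.0, -0.6]
grip_width: 0.0336
gripper_force: 30.3
```

```bash
cat >> h.py <<'E'
C0=np.array([.5868,-.0805]);A=.085
def bay(y,x=0): return C0+np.array([np.cos(A)*x-np.sin(A)*y, np.sin(A)*x+np.cos(A)*y])
E
python3 - <<'E'
from h import *
st()
for y in (-.088,-.044,0,.044,.088): print(y,bay(y).round(4),tomove([*bay(y),.1],.085))
E
```

```text
2.65 [ 0.3878 -0.2312  0.1035] [-2.128e+00 -2.304e+00  1.000e-03] [ 0.75  0.33 -0.41  2.16  0.2   0.69  0.29] [ 1.4 -2.  -0.6] 0.033558501450283426
-0.088 [ 0.5943 -0.1682] (array([ 46.4, 210.8,   2.8]), array([-0.004, -0.003, -0.006]))
-0.044 [ 0.5905 -0.1243] (array([ 90.4, 210.6,   3. ]), array([-0.004, -0.003, -0.006]))
0 [ 0.5868 -0.0805] (array([134.4, 210.4,   3.1]), array([-0.004, -0.003, -0.006]))
0.044 [ 0.5831 -0.0367] (array([178.4, 210.1,   3.3]), array([-0.004, -0.003, -0.006]))
0.088 [0.5793 0.0072] (array([222.4, 209.9,   3.4]), array([-0.004, -0.003, -0.006]))
```

>>> {"method": "step_arm", "body": {"moves": [[10,20,-40,0,0,-0.006,25],[20,70,-40,0,0,-0.006,25],[30,115,-40,0,0,-0.006,25],[40,160,-30,0,0,-0.006,25],[46.5,205,-20,0,0,-0.006,25],[46.5,211,-5,0,0,-0.006,25],[46.5,211,-5,0,0,-0.006,25],[46.5,211,-5,0,0,-0.006,25]]}}

```text
clock: 3.45
tcp_pos: [0.5945, -0.1697, 0.1083]
orientation: [-2.124, -2.312, 0.003]
contact_force: [-0.4, 0.7, -1.0]
grip_width: 0.0333
gripper_force: 30.5
```

```bash
python3 - <<'E'
from h import *
st(); print(tomove([*bay(-.088),.1],.085)); d=grab('wrist','w3.png'); 
c=cloud(d);im=d['image']
m=(d['depth']>0)&(abs(c[...,2]-.064)<.004)&(im.min(-1)>60)
for lab in range(1): 
    n,l,s,_=cv2.connectedComponentsWithStats(m.astype(np.uint8))
    for k in range(1,n):
        if s[k,4]>100:
            b=cv2.minAreaRect((c[l==k][:,:2]*1000).astype(np.float32)); print(s[k],np.round(b[0],1),np.round(b[1],1),round(b[2],1))
E
```

```text
3.45 [ 0.5945 -0.1697  0.1083] [-2.124 -2.312  0.003] [ 0.48  0.56 -0.41  1.78  0.28  0.87  0.03] [-0.4  0.7 -1. ] 0.03334531303121638
(array([ 1.6, -0.1,  8.3]), array([-0.003, -0.   , -0.001]))
```

View pics/w3.png

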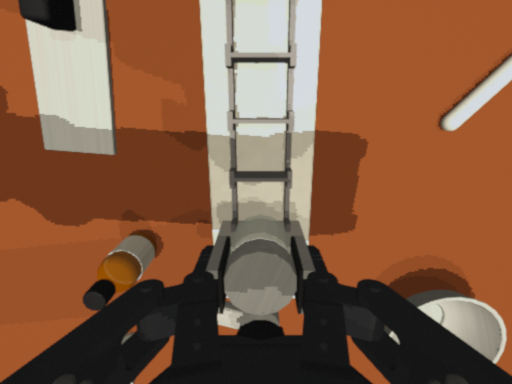

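```bash
python3 - <<'E'
from h import *
d=load('wrist'); c=cloud(d)
q=c.reshape(-1,3)[d['depth'].ravel()>0]
l=q[:,:2]-C0; ex=np.array([np.cos(A),np.sin(A)]);ey=np.array([-ex[1],ex[0]])
X=l@ex;Y=l@ey
m=(abs(q[:,2]-.038)<.0025)&(abs(X)<.03)&(Y>-.06)&(Y<.12)
h,e=np.histogram(Y[m&(abs(X)<.012)],np.arange(-.06,.12,.001)); print([(round(e[i],3),h[i]) for i in range(len(h)) if h[i]>3])
for lo,hi in((-.05,0),(0,.06),(.06,.12)):
    s=m&(Y>lo)&(Y<hi); print(np.round([X[s].min(),X[s].max()],4))
s=(abs(q[:,2]-.012)<.0025)&(Y>-.04)&(Y<.1)
for lo,hi in((-.04,0),(0,.05),(.05,.1)):
    t=s&(Y>lo)&(Y<hi)&(abs(X)<.06); print('base',np.percentile(X[t],[.5,99.5]).round(4))
E
```

```text
[(np.float64(-0.025), np.int64(4)), (np.float64(-0.024), np.int64(62)), (np.float64(-0.023), np.int64(33)), (np.float64(-0.022), np.int64(52)), (np.float64(0.019), np.int64(33)), (np.float64(0.02), np.int64(45)), (np.float64(0.021), np.int64(60)), (np.float64(0.022), np.int64(35))]
[-0.0229  0.0262]
[-0.0228  0.0261]Traceback (most recent call last):
  File "<stdin>", line 9, in <module>
    return umr_minimum(a, axis, None, out, keepdims, initial, where)
ValueError: zero-size array to reduction operation minimum which has no identity
```

```bash
sed -i 's/^C0=.*/C0=np.array([.5882,-.0814]);A=.085/' h.py; cat >> h.py <<'E'
def inhand(d):
    o=r.get_obs();T=R.from_rotvec(o['orientation']); c=T.inv().apply((cloud(d)-o['tcp_pos']).reshape(-1,3)); im=d['image'].reshape(-1,3)
    m=(d['depth'].ravel()>0)&(abs(c[:,0])<.03)&(abs(c[:,1])<.0165)&(c[:,2]<-.02)&(c[:,2]>-.05)&(im.min(1)>50)
    top=np.percentile(c[m][:,2],10); s=m&(abs(c[:,2]-top)<.004)
    b=cv2.minEnclosingCircle((c[s][:,:2]*1000).astype(np.float32)); print('inhand top z',top.round(4),'xy mm',np.round(b[0],1),round(b[1],1),s.sum())
E
python3 - <<'E'
from h import *
inhand(load('wrist')); print(tomove([*bay(-.088),.027],.085))
E
```

```text
inhand top z -0.0314 xy mm [-0.1 -0.8] 18.6 3802
(array([ 1. ,  1.2, 82. ]), array([-0.001,  0.   , -0.001]))
```

>>> {"method": "step_arm", "body": {"moves": [[1,1,30,0,0,0,25],[1,1,50,0,0,0,25],[1,1,65,0,0,0,25],[1,1,75,0,0,0,25],[1,1,80,0,0,0,25],[1,1,81,0,0,0,25],[1,1,81,0,0,0,25]]}}

```text
clock: 4.2
tcp_pos: [0.5975, -0.1683, 0.0285]
orientation: [2.125, 2.313, 0.001]
contact_force: [0.5, -0.2, -0.8]
grip_width: 0.033
gripper_force: 30.5
```

```bash
python3 - <<'E'
from h import *
st(); print(tomove([*bay(-.088),.027],.085)); inhand(grab('wrist'))
E
```

```text
4.2 [ 0.5975 -0.1683  0.0285] [2.125e+00 2.313e+00 1.000e-03] [ 0.45  0.66 -0.37  1.81  0.34  0.73 -0.02] [ 0.5 -0.2 -0.8] 0.03295424600255311
(array([-0.7, -1.9,  1.5]), array([ 0.001,  0.   , -0.   ]))
inhand top z -0.0336 xy mm [-7.3 -0.5] 24.4 4731
```

>>> {"method": "step_arm", "body": {"moves": [[-0.5,-1.5,1,0,0,0,25],[-0.5,-1.5,1.5,0,0,0,25],[-0.5,-1.5,1.5,0,0,0,52],[-0.5,-1.5,1.5,0,0,0,52],[-0.5,-1.5,1.5,0,0,0,52],[-0.5,-1.5,-40,0,0,0,60],[-0.5,-1.5,-90,0,0,0,60],[-0.5,-1.5,-130,0,0,0,60]]}}

```text
clock: 5.05
tcp_pos: [0.596, -0.1686, 0.1603]
orientation: [2.124, 2.313, 0.001]
contact_force: [-0.1, -0.1, 0.1]
grip_width: 0.0603
gripper_force: 0.0
```

```bash
python3 - <<'E'
from h import *
st();grab('wrist'); grab('scene'); jars(('wrist',),.053,.061); print('scene');jars(('scene',),.053,.061)
print(bay(-.088)); print(); jars(('scene',),.044,.05); print(tomove([.472,-.3545,.15],.085))
E
```

```text
5.05 [ 0.596  -0.1686  0.1603] [2.124e+00 2.313e+00 1.000e-03] [ 0.5   0.49 -0.43  1.74  0.25  0.96  0.05] [-0.1 -0.1  0.1] 0.060325466681719085
c [ 0.4849 -0.2315] r 0.0147 n 344 rgb [143.  81.  15.]
c [ 0.6026 -0.2434] r 0.014 n 105 rgb [99. 93. 82.]
scene
c [0.5742 0.6205] r 0.0232 n 41 rgb [250. 252. 254.]
c [0.883  0.4587] r 0.0249 n 40 rgb [157. 155. 139.]
c [ 0.487  -0.2313] r 0.0143 n 36 rgb [164.5  94.5  52. ]
c [ 0.6062 -0.2455] r 0.0121 n 25 rgb [147. 138. 126.]
c [ 0.5949 -0.1687] r 0.0181 n 96 rgb [155.  149.  137.5]
[ 0.595671   -0.16908229]

c [0.8854 0.4509] r 0.0186 n 26 rgb [157.  156.5 140. ]
c [ 0.4704 -0.3555] r 0.0178 n 71 rgb [245. 242. 231.]
c [0.4834 0.235 ] r 0.0171 n 37 rgb [ 91. 215. 106.]
c [0.4618 0.3311] r 0.0181 n 47 rgb [247. 244. 234.]
c [0.3864 0.3281] r 0.0188 n 41 rgb [246. 244. 233.]
c [0.3031 0.2526] r 0.0172 n 37 rgb [175.  85. 200.]
c [0.3919 0.2437] r 0.0183 n 45 rgb [248. 246. 236.]
c [0.3892 0.1664] r 0.0175 n 41 rgb [248.  67.  64.]
(array([-173.8, -143.1,   13.6]), array([ 0.011,  0.003, -0.   ]))
```

>>> {"method": "step_arm", "body": {"moves": [[-30,-30,-10,0,0,0,50],[-60,-60,-10,0,0,0,50],[-100,-90,-10,0,0,0,50],[-140,-120,-10,0,0,0,50],[-173,-143,10,0,0,0,50],[-173,-143,40,0,0,0,50],[-173,-143,40,0,0,0,50],[-173,-143,40,0,0,0,50]]}}

```text
clock: 5.95
tcp_pos: [0.4681, -0.352, 0.1176]
orientation: [-2.122, -2.314, -0.001]
contact_force: [0.1, 0.3, 1.0]
grip_width: 0.0498
gripper_force: 0.0
```

```bash
python3 - <<'E'
from h import *
o=st();d=grab('wrist'); jars(('wrist',),.043,.05); print('tape'); jars(('wrist',),.018,.026,.05); jars(('scene',),.018,.026,.05)
print(tomove([.472,-.3555,.013],.085))
E
```

```text
5.95 [ 0.4681 -0.352   0.1176] [-2.122e+00 -2.314e+00 -1.000e-03] [ 0.83  0.49 -0.38  1.85  0.24  0.84  0.42] [0.1 0.3 1. ] 0.049842107419538054
c [ 0.4715 -0.3556] r 0.017 n 1262 rgb [180. 176. 161.]
c [ 0.484  -0.2332] r 0.0159 n 117 rgb [128.  94.  64.]
c [ 0.5961 -0.2509] r 0.011 n 162 rgb [106. 101.  90.]
tape
c [ 0.2051 -0.5713] r 0.0074 n 87 rgb [116. 109.  93.]
c [ 0.6294 -0.5545] r 0.0186 n 134 rgb [76. 75. 68.]
c [ 0.4709 -0.3506] r 0.016 n 78 rgb [133. 132. 116.]
c [ 0.5548 -0.4092] r 0.0341 n 1202 rgb [238. 243. 248.]
c [ 0.5196 -0.4193] r 0.0118 n 37 rgb [169. 171. 174.]
c [ 0.4809 -0.2386] r 0.0148 n 57 rgb [135. 124. 108.]
c [ 0.5977 -0.1996] r 0.0354 n 393 rgb [113. 108.  96.]
c [ 0.5988 -0.2477] r 0.0134 n 177 rgb [111. 105.  94.]
c [0.8828 0.4605] r 0.0273 n 39 rgb [157. 156. 139.]
c [0.5851 0.3549] r 0.0439 n 58 rgb [70.  68.5 65. ]
c [ 0.55  -0.414] r 0.036 n 282 rgb [251. 255. 255.]
c [ 0.4728 -0.3543] r 0.0167 n 28 rgb [150.5 147.5 132.5]
c [ 0.7719 -0.2885] r 0.0452 n 253 rgb [202. 194. 179.]
c [ 0.4401 -0.0207] r 0.0286 n 36 rgb [15.5 15.5 17. ]
c [0.575  0.0957] r 0.0388 n 106 rgb [131.  127.5 118. ]
c [ 0.567  -0.0798] r 0.018 n 27 rgb [93. 87. 81.]
c [ 0.5753 -0.1222] r 0.0188 n 35 rgb [69. 67. 64.]
c [0.5581 0.0114] r 0.0188 n 28 rgb [96.5 90.5 84. ]
c [ 0.5628 -0.0345] r 0.0174 n 26 rgb [76.  70.5 67.5]
(array([ -3.8,   2.5, 105.6]), array([ 0.001, -0.   ,  0.002]))
```

>>> {"method": "step_arm", "body": {"moves": [[-4,2.5,40,0,0,0,50],[-4,2.5,75,0,0,0,50],[-4,2.5,98,0,0,0,50],[-4,2.5,104.5,0,0,0,50],[-4,2.5,105,0,0,0,50],[-4,2.5,105,0,0,0,25],[-4,2.5,105,0,0,0,25],[-4,2.5,105,0,0,0,25]]}}

```text
clock: 6.8
tcp_pos: [0.4722, -0.3576, 0.0148]
orientation: [2.123, 2.311, 0.001]
contact_force: [-0.5, 1.6, 6.9]
grip_width: 0.0331
gripper_force: 30.5
```

>>> {"method": "step_arm", "body": {"moves": [[0,0,-30,0,0,0,25],[0,0,-80,0,0,0,25],[0,0,-125,0,0,0,25],[40,5,-150,0,0,0,25],[80,30,-160,0,0,0,25],[120,60,-160,0,0,0,25],[160,90,-155,0,0,0,25],[205,115,-140,0,0,0,25]]}}

```text
clock: 7.6
tcp_pos: [0.5687, -0.1452, 0.1561]
orientation: [2.123, 2.31, 0.004]
contact_force: [-0.4, -0.6, -0.5]
grip_width: 0.0332
gripper_force: 30.1
```

```bash
python3 - <<'E'
from h import *
o=st();print(tomove([*bay(-.044),.05],.085))
E
```

```text
7.6 [ 0.5687 -0.1452  0.1561] [2.123 2.31  0.004] [ 0.5   0.45 -0.46  1.82  0.25  0.92  0.01] [-0.4 -0.6 -0.5] 0.03315110667999873
(array([ 18.1,  24.3, 106.2]), array([ 0.005,  0.002, -0.001]))
```

>>> {"method": "step_arm", "body": {"moves": [[18,24,20,0,0,0,25],[18,24,50,0,0,0,25],[18,24,80,0,0,0,25],[18,24,85,0,0,0,25],[18,24,85,0,0,0,25]]}}

```text
clock: 8.1
tcp_pos: [0.588, -0.1266, 0.0688]
orientation: [-2.125, -2.313, 0.001]
contact_force: [0.5, -0.1, -0.6]
grip_width: 0.033
gripper_force: 30.2
```

```bash
python3 - <<'E'
from h import *
o=st();print(tomove([*bay(-.044),.027],.085));d=grab('wrist','w4.png');inhand(d)
T=R.from_rotvec(o['orientation']);c=T.inv().apply((cloud(d)-o['tcp_pos']).reshape(-1,3))
m=(abs(c[:,1])<.004)&(c[:,2]<-.015)&(c[:,2]>-.05)
h=c[m]
for z in np.arange(-.05,-.015,.003):
    s=abs(h[:,2]-z)<.0015
    if s.sum()>5: print(round(z,3),s.sum(),np.round([h[s][:,0].min(),h[s][:,0].max()],4))
E
```

```text
8.1 [ 0.588  -0.1266  0.0688] [-2.125e+00 -2.313e+00  1.000e-03] [ 0.42  0.59 -0.42  1.84  0.32  0.78 -0.08] [ 0.5 -0.1 -0.6] 0.033024711956631085
(array([ 1. ,  4.1, 41.8]), array([-0.002, -0.   , -0.   ]))
inhand top z -0.0297 xy mm [ 1.3 -1.7] 19.0 3831
-0.032 398 [-0.0139  0.0188]
-0.029 765 [-0.0149  0.0191]
-0.026 51 [0.0172 0.0191]
-0.023 48 [0.0173 0.0187]
-0.02 44 [0.0168 0.019 ]
-0.017 40 [0.0171 0.0187]
```

>>> {"method": "step_arm", "body": {"moves": [[-1,4.5,0,0,0,0,25],[-1,4.5,15,0,0,0,25],[-1,4.5,30,0,0,0,25],[-1,4.5,38,0,0,0,25],[-1,4.5,40,0,0,0,25],[-1,4.5,40,0,0,0,25]]}}

```text
clock: 8.75
tcp_pos: [0.5927, -0.1269, 0.0282]
orientation: [-2.124, -2.313, 0.001]
contact_force: [-0.1, 0.6, -1.2]
grip_width: 0.0332
gripper_force: 30.2
```

```bash
python3 - <<'E'
from h import *
o=st();print(tomove([*bay(-.046),.0275],.085))
E
```

```text
8.75 [ 0.5927 -0.1269  0.0282] [-2.124e+00 -2.313e+00  1.000e-03] [ 0.4   0.65 -0.39  1.84  0.36  0.72 -0.11] [-0.1  0.6 -1.2] 0.033167101771794855
(array([-0.3, -0.6,  0.7]), array([-0.001, -0.   ,  0.   ]))
```

>>> {"method": "step_arm", "body": {"moves": [[0,0,0.5,0,0,0,25],[0,0,0.5,0,0,0,50],[0,0,0.5,0,0,0,50],[0,0,0.5,0,0,0,50],[0,0,-40,0,0,0,50],[0,0,-90,0,0,0,50],[0,0,-140,0,0,0,50],[20,-20,-150,0,0,0,50]]}}

```text
clock: 9.55
tcp_pos: [0.5769, -0.1111, 0.1855]
orientation: [2.122, 2.302, 0.01]
contact_force: [0.1, 0.2, -0.3]
grip_width: 0.05
gripper_force: 0.0
```

```bash
python3 - <<'E'
from h import *
grab('scene');jars(('scene',),.053,.061);print(bay(-.044))
o=st();print(tomove([.392,.2445,.12],.085))
E
```

```text
c [0.5741 0.6253] r 0.025 n 64 rgb [251.  252.5 254.5]
c [0.8834 0.4582] r 0.0262 n 42 rgb [157.5 156.  140. ]
c [0.5894 0.0966] r 0.0263 n 36 rgb [115.5 112.  104. ]
c [ 0.4884 -0.2303] r 0.0145 n 38 rgb [161.   92.5  50. ]
c [ 0.5947 -0.1238] r 0.0176 n 93 rgb [139. 136. 127.]
c [ 0.5955 -0.169 ] r 0.0177 n 97 rgb [243. 240. 228.]
[ 0.5919355  -0.12524115]
9.6 [ 0.5717 -0.1058  0.1842] [2.12  2.312 0.006] [ 0.45  0.41 -0.48  1.81  0.23  0.97 -0.04] [-4.   3.4 -1.3] 0.05026467297339536
(array([ 364.6, -149.2,   63. ]), array([0.006, 0.001, 0.001]))
```

>>> {"method": "step_arm", "body": {"moves": [[45,-20,0,0,0,0,50],[90,-40,0,0,0,0,50],[135,-60,0,0,0,0,50],[180,-80,0,0,0,0,50],[225,-100,0,0,0,0,50],[270,-115,0,0,0,0,50],[315,-132,5,0,0,0,50],[360,-149,15,0,0,0,50]]}}

```text
clock: 10.4
tcp_pos: [0.392, 0.2389, 0.1645]
orientation: [2.125, 2.313, 0.003]
contact_force: [1.3, 0.4, 0.6]
grip_width: 0.0503
gripper_force: 0.0
```

>>> {"method": "step_arm", "body": {"moves": [[5,0,20,0,0,0,50],[5,0,45,0,0,0,50],[5,0,45,0,0,0,50],[5,0,45,0,0,0,50]]}}

```text
clock: 10.8
tcp_pos: [0.3919, 0.242, 0.119]
orientation: [-2.125, -2.314, 0.002]
contact_force: [-0.3, -0.2, 1.1]
grip_width: 0.05
gripper_force: 0.0
```

```bash
python3 - <<'E'
from h import *
o=st();d=grab('wrist'); jars(('wrist',),.043,.05); 
print(tomove([.392,.2445,.014],.085))
E
```

```text
10.8 [0.3919 0.242  0.119 ] [-2.125e+00 -2.314e+00  2.000e-03] [-0.13  0.35 -0.65  2.12  0.31  0.76 -0.9 ] [-0.3 -0.2  1.1] 0.05004506737871544
c [0.483  0.2349] r 0.017 n 1215 rgb [ 50. 195.  79.]
c [0.3038 0.2534] r 0.0172 n 1377 rgb [213. 111. 225.]
c [0.3857 0.3295] r 0.0169 n 1799 rgb [251. 252. 237.]
c [0.4614 0.3309] r 0.0171 n 1784 rgb [251. 254. 237.]
c [0.3935 0.2459] r 0.0171 n 1285 rgb [199. 195. 179.]
c [0.3881 0.167 ] r 0.0174 n 979 rgb [202.  23.   7.]
(array([  2.3,  -0.3, 105.6]), array([ 0., -0., -0.]))
```

>>> {"method": "step_arm", "body": {"moves": [[4.5,1.8,40,0,0,0,50],[4.5,1.8,75,0,0,0,50],[4.5,1.8,98,0,0,0,50],[4.5,1.8,104.5,0,0,0,50],[4.5,1.8,104.5,0,0,0,50],[4.5,1.8,104.5,0,0,0,50]]}}

```text
clock: 11.45
tcp_pos: [0.3946, 0.2474, 0.0159]
orientation: [2.125, 2.313, 0.004]
contact_force: [0.2, 0.1, 0.4]
grip_width: 0.0499
gripper_force: 0.0
```

```bash
python3 - <<'E'
from h import *
o=st();print(tomove([.3935,.2459,.014],.085))
E
```

```text
11.45 [0.3946 0.2474 0.0159] [2.125 2.313 0.004] [-0.26  0.54 -0.52  2.17  0.51  0.55 -1.08] [0.2 0.1 0.4] 0.04992201178561293
(array([-1.4, -1.3,  1.9]), array([ 0.002, -0.001, -0.   ]))
```

>>> {"method": "step_arm", "body": {"moves": [[-1,-1,1,0,0,0,50],[-1,-1,1,0,0,0,25],[-1,-1,1,0,0,0,25],[-1,-1,1,0,0,0,25],[-1,-1,0,0,0,0,25],[-1,-1,-45,0,0,0,25],[-1,-1,-95,0,0,0,25],[-1,-1,-140,0,0,0,25]]}}

```text
clock: 12.25
tcp_pos: [0.3922, 0.2458, 0.1563]
orientation: [-2.124, -2.314, 0.0]
contact_force: [2.3, 1.5, -0.3]
grip_width: 0.0335
gripper_force: 30.2
```

```bash
python3 - <<'E'
from h import *
o=st();print(tomove([*bay(0),.07],.085))
E
```

```text
12.25 [0.3922 0.2458 0.1563] [-2.124 -2.314  0.   ] [-0.09  0.3  -0.7   2.08  0.26  0.84 -0.85] [ 2.3  1.5 -0.3] 0.033487385787601145
(array([-342.8,  167.4,   86.1]), array([-0.001, -0.   ,  0.001]))
```

>>> {"method": "step_arm", "body": {"moves": [[-48,0,-15,0,0,0,25],[-95,10,-20,0,0,0,25],[-140,20,-20,0,0,0,25],[-185,40,-20,0,0,0,25],[-230,60,-20,0,0,0,25],[-270,85,-20,0,0,0,25],[-305,115,-10,0,0,0,25],[-335,148,0,0,0,0,25]]}}

```text
clock: 13.05
tcp_pos: [0.5693, -0.0784, 0.1546]
orientation: [2.127, 2.311, -0.001]
contact_force: [0.0, 1.3, 0.2]
grip_width: 0.0333
gripper_force: 30.2
```

>>> {"method": "step_arm", "body": {"moves": [[-7,18,25,0,0,0,25],[-7,18,65,0,0,0,25],[-7,18,86,0,0,0,25],[-7,18,86,0,0,0,25]]}}

```text
clock: 13.45
tcp_pos: [0.5843, -0.0809, 0.0652]
orientation: [-2.121, -2.31, 0.006]
contact_force: [-0.9, -0.4, -0.5]
grip_width: 0.0331
gripper_force: 30.2
```

```bash
cat >> h.py <<'E'
def inh2(d):
    o=r.get_obs();T=R.from_rotvec(o['orientation']);c=T.inv().apply((cloud(d)-o['tcp_pos']).reshape(-1,3))
    m=(abs(c[:,1])<.004)&(c[:,2]<-.027)&(c[:,2]>-.05)&(abs(c[:,0])<.03); h=c[m]
    print('inhand x range',np.round([h[:,0].min(),h[:,0].max()],4),'top',np.median(h[:,2]).round(4))
E
python3 - <<'E'
from h import *
o=st();inh2(grab('wrist'));print(tomove([*bay(0),.0275],.085))
E
```

```text
13.45 [ 0.5843 -0.0809  0.0652] [-2.121 -2.31   0.006] [ 0.37  0.59 -0.44  1.86  0.34  0.78 -0.18] [-0.9 -0.4 -0.5] 0.03312997993252641
inhand x range [-0.0166  0.0175] top -0.0284
(array([-0.9,  2.4, 39.9]), array([-0.003, -0.001,  0.   ]))
```

>>> {"method": "step_arm", "body": {"moves": [[-1,3,0,0,0,0,25],[-1,3,15,0,0,0,25],[-1,3,28,0,0,0,25],[-1,3,35,0,0,0,25],[-1,3,35,0,0,0,25]]}}

```text
clock: 14.0
tcp_pos: [0.5889, -0.0816, 0.032]
orientation: [-2.123, -2.313, 0.003]
contact_force: [-0.6, -0.6, -1.0]
grip_width: 0.0336
gripper_force: 30.2
```

```bash
python3 - <<'E'
from h import *
o=st();print(tomove([*bay(0),.029],.085))
E
```

```text
14.0 [ 0.5889 -0.0816  0.032 ] [-2.123 -2.313  0.003] [ 0.35  0.64 -0.42  1.87  0.38  0.72 -0.2 ] [-0.6 -0.6 -1. ] 0.033608838247613675
(array([ 0.3, -0.7,  3. ]), array([-0.003, -0.   ,  0.   ]))
```

>>> {"method": "step_arm", "body": {"moves": [[0,-0.5,2,0,0,0,25],[0,-0.5,2.5,0,0,0,25],[0,-0.5,2.5,0,0,0,50],[0,-0.5,2.5,0,0,0,50],[0,-0.5,2.5,0,0,0,50],[0,-0.5,-40,0,0,0,50],[0,-0.5,-90,0,0,0,50],[0,-0.5,-138,0,0,0,50]]}}

```text
clock: 14.8
tcp_pos: [0.5893, -0.0816, 0.1731]
orientation: [-2.124, -2.314, 0.0]
contact_force: [1.1, -1.2, 0.6]
grip_width: 0.0502
gripper_force: 0.0
```

```bash
python3 - <<'E'
from h import *
grab('scene');jars(('scene',),.053,.061);print(bay(0));jars(('scene',),.044,.05)
o=st();print(tomove([.3857,.3295,.12],.085))
E
```

```text
c [0.5727 0.6273] r 0.0252 n 54 rgb [251. 253. 254.]
c [0.5885 0.097 ] r 0.027 n 35 rgb [115. 112. 103.]
c [ 0.4846 -0.2322] r 0.0149 n 31 rgb [159.  94.  52.]
c [ 0.6052 -0.2453] r 0.0123 n 25 rgb [145. 137. 125.]
c [ 0.5955 -0.17  ] r 0.0182 n 95 rgb [237. 235. 222.]
c [ 0.5932 -0.125 ] r 0.0175 n 91 rgb [181. 175. 163.]
c [ 0.5894 -0.0799] r 0.0182 n 91 rgb [156. 150. 139.]
[ 0.5882 -0.0814]
c [0.8822 0.4608] r 0.0274 n 37 rgb [157. 156. 139.]
c [0.3863 0.167 ] r 0.0178 n 44 rgb [248.   68.   64.5]
c [0.3029 0.253 ] r 0.019 n 38 rgb [176.   85.  200.5]
c [0.4817 0.235 ] r 0.0182 n 42 rgb [ 91. 215. 106.]
c [0.385  0.3307] r 0.0185 n 44 rgb [247.5 245.5 235.5]
c [0.4622 0.3303] r 0.0176 n 45 rgb [247. 246. 236.]
c [ 0.7333 -0.3049] r 0.0279 n 30 rgb [255.  255.  247.5]
14.85 [ 0.5941 -0.0814  0.1818] [2.118 2.307 0.011] [ 0.42  0.45 -0.5   1.77  0.26  0.98 -0.1 ] [2.8 0.1 4.7] 0.04976051824436253
(array([ 427.2, -173.5,   58.8]), array([0.012, 0.002, 0.   ]))
```

>>> {"method": "step_arm", "body": {"moves": [[20,-40,0,0,0,0,50],[50,-75,0,0,0,0,50],[90,-100,0,0,0,0,50],[135,-120,0,0,0,0,50],[182,-135,0,0,0,0,50],[230,-150,0,0,0,0,50],[278,-160,0,0,0,0,50],[326,-170,0,0,0,0,50]]}}

```text
clock: 15.65
tcp_pos: [0.3918, 0.2303, 0.1718]
orientation: [2.125, 2.313, 0.002]
contact_force: [1.6, -0.3, 0.5]
grip_width: 0.05
gripper_force: 0.0
```

>>> {"method": "step_arm", "body": {"moves": [[48,0,0,0,0,0,50],[92,0,20,0,0,0,50],[100,0,50,0,0,0,50],[100,0,55,0,0,0,50],[100,0,55,0,0,0,50]]}}

```text
clock: 16.15
tcp_pos: [0.3835, 0.3272, 0.1156]
orientation: [-2.125, -2.314, 0.005]
contact_force: [0.1, -0.3, 0.3]
grip_width: 0.05
gripper_force: 0.0
```

```bash
python3 - <<'E'
from h import *
o=st();d=grab('wrist'); jars(('wrist',),.043,.05); 
print(tomove([.3857,.330,.014],.085))
E
```

```text
16.15 [0.3835 0.3272 0.1156] [-2.125 -2.314  0.005] [-0.27  0.44 -0.68  2.03  0.38  0.81 -1.09] [ 0.1 -0.3  0.3] 0.05001808308843478
c [0.3035 0.2544] r 0.017 n 615 rgb [207. 105. 220.]
c [0.3858 0.3298] r 0.0171 n 1313 rgb [207. 202. 187.]
c [0.4613 0.331 ] r 0.0171 n 1311 rgb [204. 199. 183.]
(array([  2.7,   1.6, 102.6]), array([-0.   ,  0.001, -0.001]))
```

>>> {"method": "step_arm", "body": {"moves": [[2.7,2.3,40,0,0,0,50],[2.7,2.3,75,0,0,0,50],[2.7,2.3,97,0,0,0,50],[2.7,2.3,102,0,0,0,50],[2.7,2.3,102,0,0,0,50],[2.7,2.3,102,0,0,0,25],[2.7,2.3,102,0,0,0,25],[2.7,2.3,102,0,0,0,25]]}}

```text
clock: 17.0
tcp_pos: [0.3874, 0.3318, 0.0163]
orientation: [2.125, 2.312, 0.004]
contact_force: [-0.6, -1.3, 8.6]
grip_width: 0.0333
gripper_force: 29.7
```

>>> {"method": "step_arm", "body": {"moves": [[0,0,-5,0,0,0,25],[0,0,-50,0,0,0,25],[0,0,-100,0,0,0,25],[-20,0,-142,0,0,0,25],[-65,10,-155,0,0,0,25],[-113,20,-155,0,0,0,25],[-161,30,-155,0,0,0,25],[-209,40,-155,0,0,0,25]]}}

```text
clock: 17.8
tcp_pos: [0.4441, 0.1245, 0.1706]
orientation: [2.123, 2.313, 0.002]
contact_force: [1.3, 1.1, -0.1]
grip_width: 0.0328
gripper_force: 30.3
```

```bash
python3 - <<'E'
from h import *
o=st();print(tomove([*bay(.044),.07],.085))
E
```

```text
17.8 [0.4441 0.1245 0.1706] [2.123e+00 2.313e+00 2.000e-03] [ 0.19  0.27 -0.68  2.08  0.23  0.86 -0.54] [ 1.3  1.1 -0.1] 0.03276129827445222
(array([-173.5,  125.8,  100.9]), array([0.002, 0.   , 0.   ]))
```

>>> {"method": "step_arm", "body": {"moves": [[-45,10,0,0,0,0,25],[-90,25,0,0,0,0,25],[-130,50,0,0,0,0,25],[-160,85,0,0,0,0,25],[-173,124,10,0,0,0,25],[-173,126,50,0,0,0,25],[-173,126,95,0,0,0,25],[-173,126,100,0,0,0,25]]}}

```text
clock: 18.6
tcp_pos: [0.5801, -0.0357, 0.0652]
orientation: [-2.12, -2.309, 0.009]
contact_force: [-1.1, -0.4, -1.1]
grip_width: 0.0333
gripper_force: 30.4
```

>>> {"method": "step_arm", "body": {"moves": [[0,0,0,0,0,0,25]]}}

```text
clock: 18.7
tcp_pos: [0.5832, -0.0351, 0.0694]
orientation: [-2.123, -2.313, 0.002]
contact_force: [0.2, 0.4, 0.3]
grip_width: 0.0331
gripper_force: 30.4
```

```bash
python3 - <<'E'
from h import *
o=st();inh2(grab('wrist'));print(tomove([*bay(.044),.0285],.085))
E
```

```text
18.7 [ 0.5832 -0.0351  0.0694] [-2.123e+00 -2.313e+00  2.000e-03] [ 0.34  0.58 -0.5   1.87  0.38  0.78 -0.29] [0.2 0.4 0.3] 0.03312490238183442
inhand x range [-0.0182  0.0156] top -0.0275
(array([-2.6, -0.4, 42.5]), array([ 0.001, -0.   ,  0.   ]))
```

>>> {"method": "step_arm", "body": {"moves": [[-1.5,0.7,0,0,0,0,25],[-1.5,0.7,15,0,0,0,25],[-1.5,0.7,30,0,0,0,25],[-1.5,0.7,37,0,0,0,25],[-1.5,0.7,37,0,0,0,25]]}}

```text
clock: 19.25
tcp_pos: [0.5835, -0.0368, 0.0307]
orientation: [-2.123, -2.312, 0.003]
contact_force: [-0.2, -0.6, -1.4]
grip_width: 0.0332
gripper_force: 30.4
```

```bash
python3 - <<'E'
from h import *
o=st();print(tomove([*bay(.045),.030],.085))
E
```

```text
19.25 [ 0.5835 -0.0368  0.0307] [-2.123 -2.312  0.003] [ 0.31  0.64 -0.47  1.89  0.42  0.72 -0.32] [-0.2 -0.6 -1.4] 0.033179251817324104
(array([0.1, 0.9, 0.7]), array([-0.003, -0.   ,  0.   ]))
```

>>> {"method": "step_arm", "body": {"moves": [[0,0.8,0.5,0,0,0,25],[0,0.8,0.5,0,0,0,50],[0,0.8,0.5,0,0,0,50],[0,0.8,0.5,0,0,0,50],[0,0.8,-40,0,0,0,50],[0,0.8,-90,0,0,0,50],[0,0.8,-138,0,0,0,50],[15,-15,-142,0,0,0,50]]}}

```text
clock: 20.05
tcp_pos: [0.574, -0.0242, 0.1812]
orientation: [2.122, 2.303, 0.013]
contact_force: [1.2, 0.3, -0.2]
grip_width: 0.0503
gripper_force: 0.0
```

```bash
python3 - <<'E'
from h import *
grab('scene');jars(('scene',),.053,.061);print(bay(.044));jars(('scene',),.044,.05)
o=st();print(tomove([.4613,.331,.12],.085))
E
```

```text
c [0.5739 0.6246] r 0.024 n 55 rgb [250. 252. 254.]
c [ 0.4883 -0.2316] r 0.0133 n 28 rgb [162.5  96.   51.5]
c [0.5916 0.0359] r 0.0221 n 25 rgb [110. 105.  96.]
c [0.5895 0.0963] r 0.0265 n 33 rgb [115. 112. 104.]
c [ 0.5954 -0.169 ] r 0.0182 n 95 rgb [245. 241. 229.]
c [ 0.5864 -0.0377] r 0.0186 n 88 rgb [137. 132. 121.]
c [ 0.5949 -0.1241] r 0.0175 n 90 rgb [244. 241. 230.]
c [ 0.5905 -0.0801] r 0.0179 n 89 rgb [243. 239. 228.]
[ 0.5844645  -0.03755885]
c [0.8848 0.452 ] r 0.0198 n 29 rgb [157. 156. 140.]
c [0.3032 0.2524] r 0.017 n 34 rgb [176.  85. 201.]
c [0.3879 0.1675] r 0.0175 n 43 rgb [247.  66.  62.]
c [0.4827 0.2361] r 0.0178 n 40 rgb [ 92.  215.  107.5]
c [0.4609 0.3302] r 0.0179 n 46 rgb [248.5 245.5 235. ]
c [ 0.6013 -0.1694] r 0.0154 n 25 rgb [107. 101.  94.]
20.1 [ 0.5689 -0.0204  0.1788] [2.121 2.312 0.007] [ 0.38  0.42 -0.58  1.84  0.28  0.96 -0.23] [-4.1  2.9 -1.3] 0.05061259810163678
(array([359.3, -77.3,  58.3]), array([0.006, 0.   , 0.001]))
```

>>> {"method": "step_arm", "body": {"moves": [[15,-45,0,0,0,0,50],[45,-80,0,0,0,0,50],[90,-100,0,0,0,0,50],[137,-110,0,0,0,0,50],[185,-115,0,0,0,0,50],[233,-115,0,0,0,0,50],[281,-105,0,0,0,0,50],[328,-90,0,0,0,0,50]]}}

```text
clock: 20.9
tcp_pos: [0.4503, 0.2976, 0.1741]
orientation: [2.124, 2.314, -0.002]
contact_force: [1.2, 0.6, -0.1]
grip_width: 0.0502
gripper_force: 0.0
```

>>> {"method": "step_arm", "body": {"moves": [[31,13,5,0,0,0,50],[31,13,50,0,0,0,50],[31,13,55,0,0,0,50],[31,13,55,0,0,0,50]]}}

```text
clock: 21.3
tcp_pos: [0.4603, 0.3268, 0.1179]
orientation: [-2.124, -2.314, 0.007]
contact_force: [0.1, 0.5, 0.2]
grip_width: 0.0496
gripper_force: 0.0
```

```bash
python3 - <<'E'
from h import *
o=st();d=grab('wrist'); jars(('wrist',),.043,.05); 
print(tomove([.4613,.331,.014],.085))
E
```

```text
21.3 [0.4603 0.3268 0.1179] [-2.124 -2.314  0.007] [-0.21  0.52 -0.67  1.88  0.41  0.88 -1.  ] [0.1 0.5 0.2] 0.049590314907487616
c [0.4613 0.331 ] r 0.017 n 1298 rgb [201. 196. 181.]
c [0.4837 0.2347] r 0.0174 n 930 rgb [ 41. 169.  66.]
c [0.3772 0.1666] r 0.0124 n 108 rgb [252.  24.   0.]
c [0.3046 0.2533] r 0.0176 n 1052 rgb [208. 100. 222.]
(array([  3.7,   0.5, 105.4]), array([-0.001,  0.001, -0.   ]))
```

>>> {"method": "step_arm", "body": {"moves": [[3.3,1,40,0,0,0,50],[3.3,1,75,0,0,0,50],[3.3,1,98,0,0,0,50],[3.3,1,104.5,0,0,0,50],[3.3,1,104.5,0,0,0,50],[3.3,1,104.5,0,0,0,25],[3.3,1,104.5,0,0,0,25],[3.3,1,104.5,0,0,0,25]]}}

```text
clock: 22.15
tcp_pos: [0.4633, 0.3323, 0.0171]
orientation: [2.125, 2.313, 0.005]
contact_force: [-0.3, -0.9, 8.0]
grip_width: 0.0331
gripper_force: 30.2
```

>>> {"method": "step_arm", "body": {"moves": [[0,0,-5,0,0,0,25],[0,0,-50,0,0,0,25],[0,0,-100,0,0,0,25],[-10,-10,-142,0,0,0,25],[-50,-35,-155,0,0,0,25],[-95,-50,-155,0,0,0,25],[-142,-50,-155,0,0,0,25],[-190,-50,-155,0,0,0,25]]}}

```text
clock: 22.95
tcp_pos: [0.428, 0.1365, 0.1709]
orientation: [2.122, 2.314, 0.002]
contact_force: [1.7, -1.0, 0.2]
grip_width: 0.0332
gripper_force: 30.2
```

```bash
python3 - <<'E'
from h import *
o=st();print(tomove([*bay(.088),.07],.085))
E
```

```text
22.95 [0.428  0.1365 0.1709] [2.122e+00 2.314e+00 2.000e-03] [ 0.2   0.26 -0.73  2.1   0.23  0.86 -0.58] [ 1.7 -1.   0.2] 0.03315492793558208
(array([-142.8,  140.7,  101.3]), array([0.002, 0.001, 0.001]))
```

>>> {"method": "step_arm", "body": {"moves": [[-45,5,0,0,0,0,25],[-90,20,0,0,0,0,25],[-130,50,0,0,0,0,25],[-145,95,0,0,0,0,25],[-143,138,10,0,0,0,25],[-143,141,50,0,0,0,25],[-143,141,95,0,0,0,25],[-143,141,100,0,0,0,25]]}}

```text
clock: 23.75
tcp_pos: [0.5773, 0.0068, 0.0656]
orientation: [-2.12, -2.309, 0.01]
contact_force: [-1.1, -0.0, -0.8]
grip_width: 0.0329
gripper_force: 30.3
```

>>> {"method": "step_arm", "body": {"moves": [[0,0,0,0,0,0,25]]}}

```text
clock: 23.85
tcp_pos: [0.5802, 0.0075, 0.0699]
orientation: [-2.123, -2.313, 0.002]
contact_force: [0.6, -0.1, 0.1]
grip_width: 0.0332
gripper_force: 30.3
```

```bash
python3 - <<'E'
from h import *
o=st();inh2(grab('wrist'));print(tomove([*bay(.088),.0305],.085))
E
```

```text
23.85 [0.5802 0.0075 0.0699] [-2.123e+00 -2.313e+00  2.000e-03] [ 0.29  0.58 -0.54  1.88  0.41  0.79 -0.38] [ 0.6 -0.1  0.1] 0.033175691801449414
inhand x range [-0.0163  0.0161] top -0.0272
(array([-1.4, -1. , 41. ]), array([ 0.001, -0.   ,  0.   ]))
```

>>> {"method": "step_arm", "body": {"moves": [[-1.3,0.5,0,0,0,0,25],[-1.3,0.5,15,0,0,0,25],[-1.3,0.5,30,0,0,0,25],[-1.3,0.5,37,0,0,0,25],[-1.3,0.5,37,0,0,0,25]]}}

```text
clock: 24.4
tcp_pos: [0.5804, 0.006, 0.0313]
orientation: [-2.123, -2.313, 0.003]
contact_force: [-0.1, 0.4, -1.0]
grip_width: 0.0332
gripper_force: 30.3
```

```bash
python3 - <<'E'
from h import *
o=st();print(tomove([*bay(.088),.031],.085))
E
```

```text
24.4 [0.5804 0.006  0.0313] [-2.123 -2.313  0.003] [ 0.27  0.64 -0.51  1.9   0.45  0.72 -0.42] [-0.1  0.4 -1. ] 0.03316108701608399
(array([0.2, 0.4, 0.3]), array([-0.003, -0.   ,  0.   ]))
```

>>> {"method": "step_arm", "body": {"moves": [[0,0.4,0.5,0,0,0,25],[0,0.4,0.5,0,0,0,50],[0,0.4,0.5,0,0,0,50],[0,0.4,0.5,0,0,0,50],[0,0.4,-40,0,0,0,50],[0,0.4,-90,0,0,0,50],[0,0.4,-120,0,0,0,50],[-20,-25,-120,0,0,0,50]]}}

```text
clock: 25.2
tcp_pos: [0.5639, -0.0118, 0.1587]
orientation: [2.115, 2.313, 0.017]
contact_force: [-0.3, -0.3, 0.1]
grip_width: 0.0495
gripper_force: 0.0
```

```bash
python3 - <<'E'
from h import *
grab('scene');jars(('scene',),.053,.061);print(bay(.088));
print('on counter');jars(('scene',),.044,.05)
o=st();print(tomove([.437,-.0215,.13],.0))
d=load('scene');c=cloud(d);im=d['image']
m=(abs(c[...,2]-.006)<.003)&(im.min(-1)>110)&(c[...,0]<.53)&(abs(c[...,1]+.02)<.2)&(c[...,0]>.3)
b=cv2.minAreaRect((c[m][:,:2]*1000).astype(np.float32));print(b)
E
```

```text
c [0.5744 0.6234] r 0.0254 n 56 rgb [250.5 253.  254.5]
c [ 0.4846 -0.2325] r 0.0147 n 37 rgb [163.  95.  51.]
c [0.5875 0.0973] r 0.027 n 33 rgb [116. 113. 104.]
c [ 0.594  -0.1242] r 0.0179 n 92 rgb [245.5 242.  231. ]
c [ 0.5957 -0.1676] r 0.0185 n 97 rgb [245. 241. 229.]
c [ 0.5903 -0.082 ] r 0.0178 n 90 rgb [246.  242.5 231.5]
c [ 0.5852 -0.0384] r 0.0194 n 88 rgb [134. 130. 120.]
c [0.5837 0.0053] r 0.0179 n 85 rgb [156. 150. 140.]
c [0.8821 0.4611] r 0.0277 n 45 rgb [158. 156. 139.]
[0.580729   0.00628229]
on counter
c [0.8848 0.4548] r 0.0227 n 31 rgb [158. 157. 140.]
c [0.4834 0.2339] r 0.0174 n 37 rgb [ 92. 217. 108.]
c [0.3865 0.1647] r 0.0168 n 38 rgb [248.   65.   62.5]
c [0.306  0.2515] r 0.0167 n 34 rgb [176.5  85.  202.5]
c [0.5904 0.0968] r 0.027 n 25 rgb [115. 112. 103.]
25.25 [ 0.5568 -0.0192  0.1552] [ 2.124e+00  2.310e+00 -1.000e-03] [ 0.4   0.44 -0.6   1.88  0.31  0.91 -0.27] [-5.2 -4.6 -2.5] 0.050101378972199975
(array([   7.8, -119.7,   25. ]), array([0.002, 0.003, 0.084]))
((456.3866882324219, -20.254364013671875), (104.79765319824219, 245.14010620117188), 0.9410743117332458)
```

>>> {"method": "step_arm", "body": {"moves": [[5,-40,0,0,0,0.084,60],[8,-80,0,0,0,0.084,60],[8,-118,10,0,0,0.084,60],[8,-120,10,0,0,0.084,60],[8,-120,10,0,0,0.084,60],[8,-120,10,0,0,0.084,60]]}}

```text
clock: 25.85
tcp_pos: [0.4396, -0.018, 0.1435]
orientation: [2.22, 2.221, 0.002]
contact_force: [0.7, 1.2, -0.3]
grip_width: 0.0602
gripper_force: 0.0
```

```bash
cat >> h.py <<'E'
def cover(n,z=.006,zg=.038):
    d=load(n);c=cloud(d);im=d['image']
    for nm,m in (('plate',(abs(c[...,2]-z)<.003)&(im.min(-1)>70)),('grip',(abs(c[...,2]-zg)<.003)&(im.max(-1)<70))):
        k,l,s,_=cv2.connectedComponentsWithStats((m&(d['depth']>0)).astype(np.uint8),connectivity=4)
        for i in range(1,k):
            if s[i,4]>60:
                b=cv2.minAreaRect((c[l==i][:,:2]*1000).astype(np.float32)); print(nm,s[i],np.round(b[0],1),np.round(b[1],1),round(b[2],2))
E
python3 - <<'E'
from h import *
o=st();grab('wrist','w5.png');cover('wrist');print('scene');cover('scene')
E
```

```text
25.85 [ 0.4396 -0.018   0.1435] [2.220e+00 2.221e+00 2.000e-03] [ 0.46  0.27 -0.64  2.15  0.23  0.79 -0.32] [ 0.7  1.2 -0.3] 0.06017728526637686
plate [353  24   7 240 508] [535.6  10.3] [  1.6 236.8] 4.76
plate [  220    57    66   233 12229] [435.1 -20.4] [ 60.2 245.5] 0.25
grip [ 243  165   21   61 1202] [434.5 -19.7] [18.5 58.1] 0.17
scene
plate [201 201  77  26 740] [434.6 -20.7] [ 64.7 244.8] 0.12
plate [159 310  21  18 253] [ 771.8 -287.1] [50.4 44.7] 22.4
plate [  74  351   67   33 1030] [ 883.5 -430.6] [ 87.6 110.1] 16.86
grip [230 203  19   6  72] [437.1 -21.4] [58.  22.6] 84.23
```

View pics/w5.png

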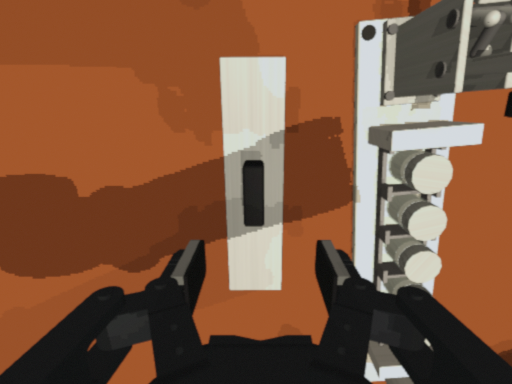

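```bash
python3 - <<'E'
from h import *
print(tomove([.4348,-.0202,.012],.003))
E
```

```text
(array([ -2.4,  -5.3, 131.4]), array([ 0.002, -0.001, -0.002]))
```

>>> {"method": "step_arm", "body": {"moves": [[-2.4,-4.8,45,0,0,0,60],[-2.4,-4.8,85,0,0,0,60],[-2.4,-4.8,115,0,0,0,60],[-2.4,-4.8,128,0,0,0,60],[-2.4,-4.8,130,0,0,0,60],[-2.4,-4.8,130,0,0,0,60]]}}

```text
clock: 26.5
tcp_pos: [0.4345, -0.0202, 0.0134]
orientation: [2.22, 2.222, 0.001]
contact_force: [-0.2, 0.0, 0.5]
grip_width: 0.0601
gripper_force: 0.0
```

```bash
python3 - <<'E'
from h import *
st();print(tomove([.4348,-.0202,.012],.003)); grab('wrist'); cover('wrist')
E
```

```text
26.5 [ 0.4345 -0.0202  0.0134] [2.220e+00 2.222e+00 1.000e-03] [ 0.31  0.5  -0.48  2.24  0.48  0.5  -0.55] [-0.2  0.   0.5] 0.06005969289073155
(array([0. , 0.3, 1.4]), array([ 0.001, -0.   , -0.002]))
plate [ 426    0   43  296 2104] [534.1  24.8] [  3.1 158.5] 4.83
plate [  193     3   130   337 31453] [434.8   6.2] [ 60.3 193. ] 0.26
grip [ 237  215   42  108 4135] [434.7 -19.8] [19.3 58.9] 0.14
grip [191 252  10  46 151] [405.7 -19.9] [ 2.1 22.3] 4.32
grip [321 252   9  46 151] [465.9 -20. ] [22.5  1.8] 86.45
grip [166 260  13   8  62] [394.7 -13.3] [4.8 1.4] 0.66
```

>>> {"method": "step_arm", "body": {"moves": [[0,0,0,0,0,0,10],[0,0,0,0,0,0,10],[0,0,0,0,0,0,10],[0,0,0,0,0,0,10],[0,0,0,0,0,0,10],[0,0,-20,0,0,0,10],[0,0,-50,0,0,0,10],[0,0,-80,0,0,0,10]], "grip_force": 60}}

```text
clock: 27.35
tcp_pos: [0.4326, -0.0205, 0.0937]
orientation: [-2.219, -2.222, 0.001]
contact_force: [0.6, -0.6, -2.1]
grip_width: 0.019
gripper_force: 59.0
```

```bash
python3 - <<'E'
from h import *
st();print(tomove([*C0,.1],.085)); grab('wrist','w6.png'); 
d=load('wrist');c=cloud(d)
E
```

```text
27.35 [ 0.4326 -0.0205  0.0937] [-2.219e+00 -2.222e+00  1.000e-03] [ 0.43  0.35 -0.61  2.2   0.32  0.68 -0.4 ] [ 0.6 -0.6 -2.1] 0.01901527316778107
(array([-61.1, 155.5,  -6.5]), array([-0.001, -0.   , -0.084]))
```

View pics/w6.png

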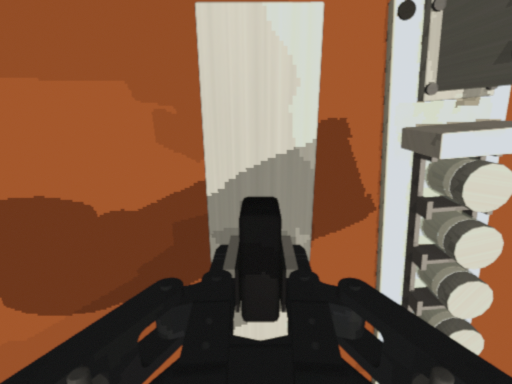

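>>> {"method": "step_arm", "body": {"moves": [[-20,0,-25,0,0,-0.03,10],[-45,0,-28,0,0,-0.06,10],[-61,15,-28,0,0,-0.084,10],[-61,50,-28,0,0,-0.084,10],[-61,85,-28,0,0,-0.084,10],[-61,120,-28,0,0,-0.084,10],[-61,148,-28,0,0,-0.084,10],[-61,155,-28,0,0,-0.084,10]]}}

```text
clock: 28.2
tcp_pos: [0.5912, -0.0811, 0.1209]
orientation: [2.125, 2.313, 0.003]
contact_force: [-0.6, -0.4, -2.4]
grip_width: 0.0189
gripper_force: 59.3
```

>>> {"method": "step_arm", "body": {"moves": [[0,0,5,0,0,0,10],[0,0,5,0,0,0,10]]}}

```text
clock: 28.4
tcp_pos: [0.5864, -0.0815, 0.1147]
orientation: [-2.123, -2.312, 0.004]
contact_force: [-0.6, 0.6, -2.9]
grip_width: 0.0187
gripper_force: 59.3
```

```bash
python3 - <<'E'
from h import *
o=st();print(tomove([*C0,.1],.085)); grab('wrist'); 
d=load('wrist');c=cloud(d);im=d['image']
# cover plate pts in rack frame
zt=o['tcp_pos'][2]-.0134+.006
m=(abs(c[...,2]-zt)<.005)&(im.min(-1)>60)
k,l,s,_=cv2.connectedComponentsWithStats((m&(d['depth']>0)).astype(np.uint8),connectivity=4)
for i in range(1,k):
  if s[i,4]>300:
    q=c[l==i]; b=cv2.minAreaRect((q[:,:2]*1000).astype(np.float32)); print(s[i],np.round(b[0],1),np.round(b[1],1),round(b[2],2)); 
    Ac=np.c_[q[:,:2],np.ones(len(q))]; print(np.linalg.lstsq(Ac,q[:,2],rcond=None)[0])
    e=q[:,:2]-C0; X=e@[np.cos(A),np.sin(A)];Y=e@[-np.sin(A),np.cos(A)]; print('rack X,Y range',np.percentile(X,[.5,99.5]).round(4),Y.min().round(4),Y.max().round(4))
E
```

```text
28.4 [ 0.5864 -0.0815  0.1147] [-2.123 -2.312  0.004] [ 0.46  0.54 -0.56  1.83  0.36  0.88 -0.19] [-0.6  0.6 -2.9] 0.018724563898299847
(array([-0. ,  1.9, 14.7]), array([-0.003, -0.   ,  0.   ]))
[  195     2   130   261 25920] [582.9 -26.1] [ 60.4 135.8] 4.98
[-0.00472798  0.00026343  0.10862941]
rack X,Y range [-0.0302  0.029 ] -0.0124 0.1234
[ 234  304   54   36 1025] [ 592.3 -139.1] [36.1 27.4] 11.62
[-0.00426474  0.01009508  0.10976091]
rack X,Y range [-0.0177  0.017 ] -0.0716 -0.0425
```

>>> {"method": "step_arm", "body": {"moves": [[0,0.8,10,0,0,0,10],[0,0.8,20,0,0,0,10],[0,0.8,28,0,0,0,10],[0,0.8,33,0,0,0,10],[0,0.8,34,0,0,0,10],[0,0.8,34,0,0,0,10]]}}

```text
clock: 29.05
tcp_pos: [0.5892, -0.0812, 0.0817]
orientation: [-2.125, -2.314, 0.0]
contact_force: [-0.3, -1.3, -2.9]
grip_width: 0.019
gripper_force: 59.3
```

```bash
python3 - <<'E'
from h import *
o=st();grab('wrist');grab('scene');grab('side')
for n in ('wrist','scene','side'): print(n);cover(n,.07,.102)
print(C0)
E
```

```text
29.05 [ 0.5892 -0.0812  0.0817] [-2.125 -2.314  0.   ] [ 0.44  0.58 -0.54  1.84  0.4   0.82 -0.22] [-0.3 -1.3 -2.9] 0.018988637047337213
wrist
plate [314   2  11  14  82] [607.7  40.9] [4.9 5.4] 12.05
plate [285   8  17  23 127] [597.1  35.6] [7.2 8.3] 73.64
plate [305  15  16  12  81] [605.1  35.9] [4.5 7. ] 89.61
plate [236  16  19  12  71] [573.4  32.4] [3.9 8.3] 60.1
plate [314  16  10  17  71] [609.2  34.5] [7.  3.8] 66.57
plate [199  22  15  12  62] [555.4  28.5] [4.2 5.9] 71.62
plate [261  27  44  20 295] [592.   28.6] [20.4  7.5] 13.08
plate [303  27  19  24 174] [605.9  28.1] [ 8.1 10.9] 15.33
plate [203  28  23  22 115] [559.9  23.4] [12.1  7.6] 22.15
plate [272  38  13  14  61] [590.6  23.7] [4.8 6.6] 58.4
plate [234  41  17  24 118] [573.2  19.3] [6.5 9.3] 52.65
plate [284  42  14  17  80] [596.3  22. ] [4.  7.6] 45.16
plate [295  43  14  15  75] [601.7  22.4] [4.1 7.1] 40.67
plate [293  55  28  36 373] [605.6  13.1] [13.6 16. ] 7.17
plate [199  56  22  21 140] [556.2  13.2] [11.1  7.3] 28.22
plate [220  56  20  10  79] [567.3  15.6] [9.4 4.2] 4.03
plate [254  57  32  34 
[... 1258 characters left out ...]
] [9.  4.4] 72.88
plate [226 167  15  41 231] [572.9 -48.5] [23.6  7.8] 89.76
plate [244 175  23  22 165] [584.6 -46.9] [13.6 10. ] 27.41
plate [280 179  35  69 925] [609.6 -61.5] [18.8 41.7] 5.23
plate [272 181  12  20  65] [596.3 -48.6] [ 4.9 10.9] 42.49
plate [207 194  31  36 280] [566.5 -62.6] [11.7 22.6] 51.79
plate [209 230  13  26 109] [564.1 -83.3] [ 6.9 15.9] 4.47
plate [252 312  36  28 378] [ 602.6 -140.7] [23.9 18.6] 18.97
grip [ 237  211   47  110 2532] [590.2 -79.9] [22.2 58.8] 4.25
grip [248 248  28  26 211] [590.6 -73.2] [12.2 12.2] 72.32
grip [213 255  13   8  74] [570.  -76.1] [5.6 1.3] 5.21
grip [295 255  13   8  71] [609.8 -72.9] [5.6 1.5] 4.66
scene
side
[ 0.5882 -0.0814]
```

>>> {"method": "step_arm", "body": {"moves": [[0,-0.5,2,0,0,0,10],[0,-0.5,4,0,0,0,10],[0,-0.5,4,0,0,0,10]]}}

```text
clock: 29.5
tcp_pos: [0.5889, -0.0814, 0.078]
orientation: [2.125, 2.313, 0.0]
contact_force: [-0.1, 0.3, -1.3]
grip_width: 0.0186
gripper_force: 59.4
```

```bash
sed -i 's/if s\[i,4\]>60/if s[i,4]>250/' h.py; python3 - <<'E'
from h import *
o=st();grab('wrist')
for n in ('wrist',): print(n);cover(n,.07,.102)
E
```

```text
29.5 [ 0.5889 -0.0814  0.078 ] [2.125 2.313 0.   ] [ 0.44  0.59 -0.54  1.85  0.4   0.82 -0.22] [-0.1  0.3 -1.3] 0.018583919459114917
wrist
plate [  196     2   129   262 25920] [585.5 -26.6] [ 60.4 136.9] 5.1
plate [ 234  305   54   35 1016] [ 595.  -138.7] [35.2 27.6] 7.63
grip [ 236  214   49  107 4220] [589.7 -80.2] [22.4 58.3] 3.28
```

```bash
python3 - <<'E'
from h import *
d=load('wrist');c=cloud(d);q=c[d['depth']>0]
e=q[:,:2]-C0; X=e@[np.cos(A),np.sin(A)];Y=e@[-np.sin(A),np.cos(A)]
for z,nm in((.064,'wall'),(.07,'plate')):
    s=(abs(q[:,2]-z)<.002)&(Y>.112)&(Y<.124)&(abs(X)<.06); print(nm,np.percentile(X[s],[1,99]).round(4))
s=(abs(q[:,2]-.07)<.002)&(Y>.02)&(Y<.05)&(abs(X)<.06); print(np.percentile(X[s],[.5,99.5]).round(4), Y[(abs(q[:,2]-.07)<.002)&(abs(X)<.02)&(Y<.15)].max())
s=(abs(q[:,2]-.064)<.002)&(abs(X)<.038)&(abs(X)>.032)&(Y>.09)&(Y<.14);print('wallY',Y[s].min(),Y[s].max())
s=(abs(q[:,2]-.012)<.002)&(abs(X)<.06)&(Y>.0)&(Y<.1);print('base',np.percentile(X[s],[.3,99.7]))
E
```

```text
wall [-0.0344  0.0351]
plate [-0.0273  0.031 ]
[-0.0275  0.0316] 0.1229674431793838
wallY 0.11021829108476999 0.1255686472389297
base [-0.04422228  0.04503432]
```

>>> {"method": "step_arm", "body": {"moves": [[0,-1.6,-2,0,0,0,10],[0,-1.6,-1,0,0,0,10],[0,-1.6,0.5,0,0,0,10],[0,-1.6,0.7,0,0,0,10],[0,-1.6,0.7,0,0,0,10]]}}

```text
clock: 30.05
tcp_pos: [0.5872, -0.0815, 0.078]
orientation: [2.125, 2.313, -0.001]
contact_force: [-3.1, 0.1, 5.4]
grip_width: 0.0186
gripper_force: 60.5
```

```bash
cat > cv.py <<'E'
from h import *
st();d=grab('wrist');c=cloud(d);q=c[d['depth']>0]
e=q[:,:2]-C0; X=e@[np.cos(A),np.sin(A)];Y=e@[-np.sin(A),np.cos(A)]
s=(abs(q[:,2]-.064)<.002)&(Y>.112)&(Y<.124)&(abs(X)<.06); print('wall',np.percentile(X[s],[1,99]).round(4))
for lo,hi in((.02,.05),(.09,.12),(-.12,-.09)):
    s=(abs(q[:,2]-.07)<.0025)&(Y>lo)&(Y<hi)&(abs(X)<.06); print(np.percentile(X[s],[.5,99.5]).round(4),'z',np.median(q[s][:,2]))
s=(abs(q[:,2]-.07)<.0025)&(abs(X)<.02)&(abs(Y)<.15);print(Y[s].min(),Y[s].max())
E
python3 cv.py
```

```text
30.05 [ 0.5872 -0.0815  0.078 ] [ 2.125e+00  2.313e+00 -1.000e-03] [ 0.44  0.59 -0.54  1.85  0.4   0.81 -0.22] [-3.1  0.1  5.4] 0.018620508856394553
wall [-0.0345  0.0351]
[-0.0293  0.0299] z 0.06915465040529968
[-0.0294  0.0297] z 0.06918799644637492Traceback (most recent call last):
  File "cv.py", line 6, in <module>
    s=(abs(q[:,2]-.07)<.0025)&(Y>lo)&(Y<hi)&(abs(X)<.06); print(np.percentile(X[s],[.5,99.5]).round(4),'z',np.median(q[s][:,2]))
                                                                ~~~~~~~~~~~~~^^^^^^^^^^^^^^^^
    return _quantile_unchecked(
        a, q, axis, out, overwrite_input, method, keepdims, weights)
    return _ureduce(a,
                    func=_quantile_ureduce_func,
    ...<5 lines>...
                    overwrite_input=overwrite_input,
                    method=method)
    r = func(a, **kwargs)
    result = _quantile(arr,
                       quantiles=q,
    ...<2 lines>...
                       out=out,
                       weights=wgt)
    slices_having_nans = np.isnan(arr[-1, ...])
                                  ~~~^^^^^^^^^
IndexError: index -1 is out of bounds for axis 0 with size 0
```

>>> {"method": "step_arm", "body": {"moves": [[0,0,-0.5,0,0,0,19],[0,0,-0.5,0,0,0,40],[0,0,-0.5,0,0,0,40],[0,0,-0.5,0,0,0,40],[0,0,-30,0,0,0,40],[0,0,-70,0,0,0,40],[0,0,-110,0,0,0,40],[0,0,-110,0,0,0,40]], "grip_force": 30}}

```text
clock: 30.9
tcp_pos: [0.5909, -0.081, 0.1931]
orientation: [2.12, 2.308, 0.01]
contact_force: [0.2, -0.9, -0.2]
grip_width: 0.0404
gripper_force: 0.0
```

```bash
sed -i 's/,(-.12,-.09)//' cv.py; python3 cv.py; python3 - <<'E'
from h import *
d=grab('side','s2.png');a=d['image'][130:260,150:340,::-1];cv2.imwrite('pics/s2c.png',cv2.resize(a,None,fx=4,fy=4,interpolation=3))
cover('side',.07,.102)
# ball: dark points z .1-.17 near clamp, both cams
grab('scene')
for n in('side','scene'):
    d=load(n);c=cloud(d);m=(d['depth']>0)&(d['image'].max(-1)<70)&(c[...,2]>.11)&(c[...,2]<.17)&(abs(c[...,0]-.57)<.06)&(c[...,1]>.13)&(c[...,1]<.26)
    q=c[m]; print(n,len(q),q.min(0).round(4),q.max(0).round(4))
print('exp ball',bay(.1915+.0891), .097+.0454)
E
```

```text
30.9 [ 0.5909 -0.081   0.1931] [2.12  2.308 0.01 ] [ 0.49  0.45 -0.61  1.76  0.3   1.01 -0.14] [ 0.2 -0.9 -0.2] 0.04037737914934409
wall [-0.0343  0.0352]
[-0.0292  0.03  ] z 0.06921450095206971
[-0.0292  0.0299] z 0.0691974191507391
-0.12283636967864084 0.1223522018399404
plate [220 143  74  47 857] [586. -78.] [ 63.9 251.7] 5.31
side 93 [0.5499 0.1763 0.1323] [0.5692 0.2119 0.1565]
scene 68 [0.5605 0.172  0.1321] [0.5758 0.2086 0.1553]
exp ball [0.56437771 0.19818694] 0.1424
```

View pics/s2c.png

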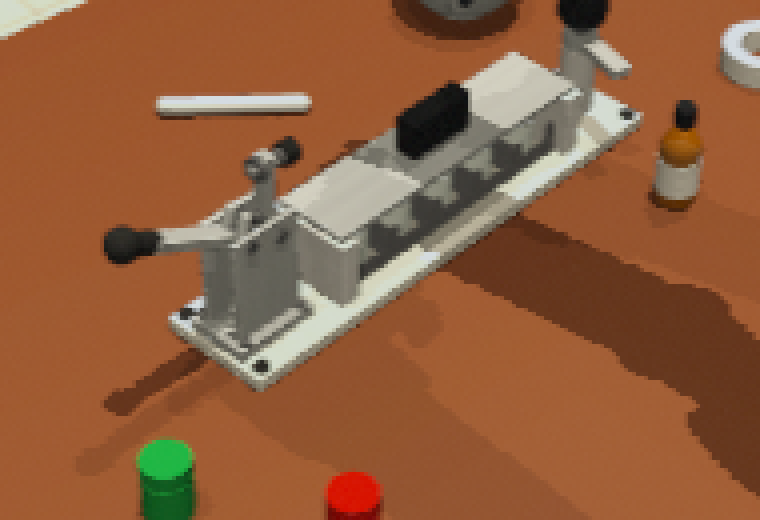

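```bash
python3 - <<'E'
from h import *
print(tomove([.5644,.1982,.20],.085))
E
```

```text
(array([280.7,   1.4, -13.2]), array([-0.,  0., -0.]))
```

>>> {"method": "step_arm", "body": {"moves": [[20,0,-15,0,0,0,50],[65,0,-20,0,0,0,50],[110,0,-20,0,0,0,50],[155,0,-20,0,0,0,50],[200,0,-20,0,0,0,50],[245,1,-20,0,0,0,50],[280,1,-13,0,0,0,50],[280,1,-13,0,0,0,50]]}}

```text
clock: 31.85
tcp_pos: [0.5608, 0.2057, 0.1996]
orientation: [-2.11, -2.321, -0.001]
contact_force: [-0.9, 0.5, 0.2]
grip_width: 0.0503
gripper_force: 0.0
```

>>> {"method": "step_arm", "body": {"moves": [[0,0,0,0,0,0,50],[0,0,0,0,0,0,50]]}}

```text
clock: 32.05
tcp_pos: [0.5642, 0.1968, 0.1998]
orientation: [-2.126, -2.313, 0.002]
contact_force: [-0.2, -0.2, -0.9]
grip_width: 0.0506
gripper_force: 0.0
```

```bash
python3 - <<'E'
from h import *
st();print(tomove([.5644,.1982,.1225],.085)); d=grab('wrist','w7.png')
c=cloud(d);im=d['image'];m=(d['depth']>0)&(im.max(-1)<70)&(c[...,2]>.135)&(c[...,2]<.165)&(abs(c[...,1]-.198)<.03)&(abs(c[...,0]-.564)<.022)
q=c[m];print(len(q),q.min(0),q.max(0)); t=q[q[:,2]>.146]; print(t.mean(0),q[:,2].max())
E
```

```text
32.05 [0.5642 0.1968 0.1998] [-2.126e+00 -2.313e+00  2.000e-03] [ 0.07  0.46 -0.67  1.74  0.33  1.05 -0.63] [-0.2 -0.2 -0.9] 0.05056408604450642
(array([ 1.5,  0.4, 77.3]), array([-0.001,  0.001, -0.001]))
987 [0.55301658 0.17171793 0.13505829] [0.57554148 0.21066632 0.15467177]
[0.56447154 0.20046108 0.15048117] 0.15467176837361438
```

View pics/w7.png

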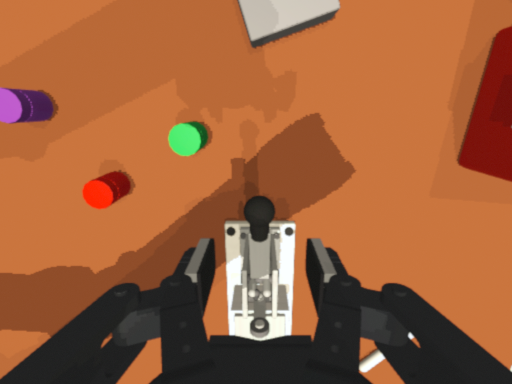

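>>> {"method": "step_arm", "body": {"moves": [[1.8,0.5,30,0,0,0,50],[1.8,0.5,60,0,0,0,50],[1.8,0.5,76,0,0,0,50],[1.8,0.5,77,0,0,0,50],[1.8,0.5,77,0,0,0,15],[1.8,0.5,77,0,0,0,15],[1.8,0.5,77,0,0,0,15],[1.8,0.5,77,0,0,0,15]], "grip_force": 30}}

```text
clock: 32.9
tcp_pos: [0.5633, 0.1994, 0.1247]
orientation: [-2.124, -2.314, 0.003]
contact_force: [-7.5, -1.6, 6.3]
grip_width: 0.0221
gripper_force: 29.1
```

```bash
python3 - <<'E'
from h import *
st()
ph=1.1
for th in np.arange(0.085,1.37,.085):
    p=1.1-th; print(round(th,3),np.round([100*(np.sin(p)-np.sin(ph)),0,-100*(np.cos(p)-np.cos(ph))],1))
for th in (1.30,1.36,1.42):
    p=1.1-th; print(round(th,3),np.round([100*(np.sin(p)-np.sin(ph)),0,-100*(np.cos(p)-np.cos(ph))],1))
E
```

```text
32.9 [0.5633 0.1994 0.1247] [-2.124 -2.314  0.003] [ 0.03  0.55 -0.63  1.81  0.4   0.92 -0.7 ] [-7.5 -1.6  6.3] 0.022106423091269287
0.085 [-4.2  0.  -7.4]
0.17 [ -9.    0.  -14.4]
0.255 [-14.3   0.  -21. ]
0.34 [-20.2   0.  -27.1]
0.425 [-26.6   0.  -32.7]
0.51 [-33.5   0.  -37.7]
0.595 [-40.7   0.  -42.2]
0.68 [-48.3   0.  -45.9]
0.765 [-56.2   0.  -49.1]
0.85 [-64.4   0.  -51.5]
0.935 [-72.7   0.  -53.3]
1.02 [-81.1   0.  -54.3]
1.105 [-89.6   0.  -54.6]
1.19 [-98.1   0.  -54.2]
1.275 [-106.5    0.   -53.1]
1.36 [-114.8    0.   -51.3]
1.3 [-109.     0.   -52.6]
1.36 [-114.8    0.   -51.3]
1.42 [-120.6    0.   -49.6]
```

>>> {"method": "step_arm", "body": {"moves": [[-4,-0.8,-7.5,0,0,0,15],[-9,-0.8,-14.5,0,0,0,15],[-14.5,-0.8,-21,0,0,0,15],[-20,-0.8,-27,0,0,0,15],[-26.5,-0.8,-32.5,0,0,0,15],[-33.5,-0.8,-37.5,0,0,0,15],[-33.5,-0.8,-37.5,0,0,0,15]]}}

```text
clock: 33.6
tcp_pos: [0.5662, 0.1651, 0.1619]
orientation: [-2.126, -2.312, 0.001]
contact_force: [-5.1, 1.5, -0.0]
grip_width: 0.0218
gripper_force: 29.6
```

```bash
cat > ball.py <<'E'
from h import *
o=st(); g=o['tcp_pos']; e=g[:2]-C0; Y=e@[-np.sin(A),np.cos(A)]
print('tcp rackX',round(float(e@[np.cos(A),np.sin(A)]),4),'Y',Y.round(4),'ball z if +.02',round(g[2]+.02,4),'theta',1.1-np.arctan2(Y-.1915,g[2]+.02-.097), 'rad',np.hypot(Y-.1915,g[2]+.02-.097),'gf',o['gripper_force'])
E
python3 ball.py
```

```text
33.6 [0.5662 0.1651 0.1619] [-2.126e+00 -2.312e+00  1.000e-03] [ 0.11  0.49 -0.65  1.8   0.36  0.97 -0.61] [-5.1  1.5 -0. ] 0.02179331848882219
tcp rackX -0.001 Y 0.2475 ball z if +.02 0.1819 theta 0.5173264349706359 rad 0.1017267652376072 gf 29.56763595342636
```

>>> {"method": "step_arm", "body": {"moves": [[-7,-1,-4.5,0,0,0,15],[-15,-1,-8,0,0,0,15],[-22.5,-1,-11.5,0,0,0,15],[-31,-1,-14,0,0,0,15],[-39,-1,-15.5,0,0,0,15],[-47.5,-1,-16.5,0,0,0,15],[-56,-1,-17,0,0,0,15],[-56,-1,-17,0,0,0,15]]}}

```text
clock: 34.4
tcp_pos: [0.571, 0.1085, 0.1783]
orientation: [2.127, 2.311, -0.0]
contact_force: [-4.0, 1.3, 4.3]
grip_width: 0.0219
gripper_force: 29.7
```

```bash
python3 ball.py
```

```text
34.4 [0.571  0.1085 0.1783] [ 2.127  2.311 -0.   ] [ 0.21  0.46 -0.65  1.8   0.33  0.99 -0.5 ] [-4.   1.3  4.3] 0.021868301297016564
tcp rackX -0.0011 Y 0.1907 ball z if +.02 0.1983 theta 1.1081012163701731 rad 0.10125447631820333 gf 29.67012584209442
```

>>> {"method": "step_arm", "body": {"moves": [[-4,-1,0,0,0,0,15],[-8.5,-1,0.4,0,0,0,15],[-13,-1,0.8,0,0,0,15],[-17,-1,1.5,0,0,0,15],[-21,-1,2.4,0,0,0,15],[-25,-1,3.3,0,0,0,15],[-26,-1,3.6,0,0,0,15]]}}

```text
clock: 35.1
tcp_pos: [0.5716, 0.0819, 0.1735]
orientation: [2.127, 2.311, -0.004]
contact_force: [-0.1, 0.6, -0.5]
grip_width: 0.0151
gripper_force: 0.0
```

```bash
python3 ball.py
```

```text
35.1 [0.5716 0.0819 0.1735] [ 2.127  2.311 -0.004] [ 0.25  0.46 -0.65  1.82  0.33  0.98 -0.45] [-0.1  0.6 -0.5] 0.015146715528077913
tcp rackX -0.0027 Y 0.1641 ball z if +.02 0.1935 theta 1.376920701553794 rad 0.10028708868795562 gf 0.0
```

```bash
python3 - <<'E'
from h import *
d=grab('scene');d2=grab('side')
a=cv2.resize(d['image'][140:280,190:330,::-1],(400,400),interpolation=3)
b=cv2.resize(d2['image'][100:240,150:290,::-1],(400,400),interpolation=3)
cv2.imwrite('pics/cl.png',np.hstack([a,b]))
E
```

```text
(no output)
```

View pics/cl.png

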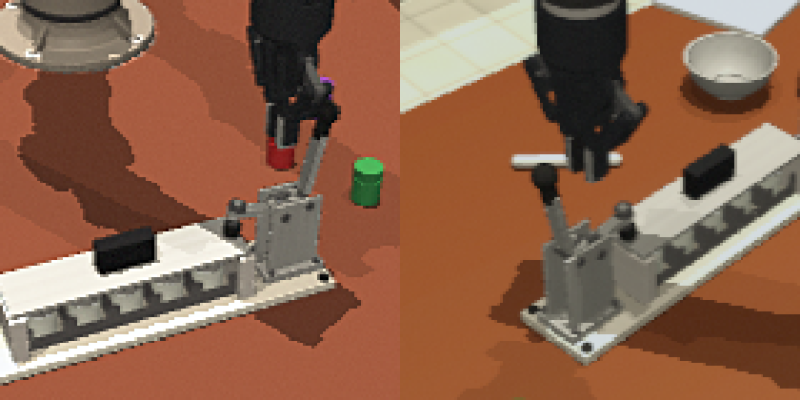

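>>> {"method": "step_arm", "body": {"moves": [[0,1.5,-35,0,0,0,5],[0,1.5,-65,0,0,0,5],[40,1.5,-65,0,0,0,5],[80,1.5,-65,0,0,0,5],[80,1.5,-65,0,0,0,5],[80,1.5,-30,0,0,0,5],[80,1.5,-5,0,0,0,5],[80,1.5,-5,0,0,0,5]]}}

```text
clock: 36.0
tcp_pos: [0.5638, 0.1622, 0.1752]
orientation: [-2.122, -2.312, 0.011]
contact_force: [-0.1, 0.4, -0.7]
grip_width: 0.0048
gripper_force: 0.0
```

```bash
python3 ball.py;python3 - <<'E'
from h import *
for n in('side','scene'):
    d=grab(n);c=cloud(d);q=c[(d['depth']>0)&(d['image'].max(-1)<75)]
    e=q[:,:2]-C0; X=e@[np.cos(A),np.sin(A)];Y=e@[-np.sin(A),np.cos(A)]
    s=(abs(X)<.025)&(Y>.15)&(Y<.225)&(q[:,2]>.165)&(q[:,2]<.215)
    if s.sum(): print(n,s.sum(),Y[s].min().round(4),Y[s].max().round(4),q[s][:,2].max().round(4),np.median(Y[s]).round(4), X[s].min().round(4),X[s].max().round(4))
E
```

```text
36.0 [0.5638 0.1622 0.1752] [-2.122 -2.312  0.011] [ 0.12  0.48 -0.67  1.79  0.34  1.   -0.6 ] [-0.1  0.4 -0.7] 0.00481252214808603
tcp rackX -0.0036 Y 0.2448 ball z if +.02 0.1952 theta 0.6029029331307263 rad 0.11172090558090067 gf 0.0
side 42 0.2066 0.2223 0.1998 0.2145 -0.0138 0.0022
scene 88 0.1984 0.2222 0.2071 0.2071 -0.012 0.0104
```

>>> {"method": "step_arm", "body": {"moves": [[-10,2,0,0,0,0,5],[-20,2,0,0,0,0,5],[-28,2,0,0,0,0,5],[-35,2,0,0,0,0,5],[-42,2,0,0,0,0,5],[-48,2,0,0,0,0,5],[-53,2,0,0,0,0,5],[-56,2,0,0,0,0,5]]}}

```text
clock: 36.9
tcp_pos: [0.5732, 0.1073, 0.1789]
orientation: [2.126, 2.313, -0.001]
contact_force: [0.2, 1.9, 0.1]
grip_width: 0.005
gripper_force: 1.3
```

```bash
cat >> ball.py <<'E'
for n in('side','scene'):
    d=grab(n);c=cloud(d);q=c[(d['depth']>0)&(d['image'].max(-1)<75)]
    e=q[:,:2]-C0; X=e@[np.cos(A),np.sin(A)];Yq=e@[-np.sin(A),np.cos(A)]
    s=(abs(X)<.025)&(Yq>.14)&(Yq<Y-.012)&(q[:,2]>.165)&(q[:,2]<.215)
    if s.sum(): print(n,s.sum(),'Y',Yq[s].min().round(4),Yq[s].max().round(4),'zmax',q[s][:,2].max().round(4),np.median(Yq[s]).round(4), X[s].min().round(4),X[s].max().round(4))
E
python3 ball.py
```

```text
36.9 [0.5732 0.1073 0.1789] [ 2.126e+00  2.313e+00 -1.000e-03] [ 0.21  0.46 -0.66  1.8   0.33  1.   -0.5 ] [0.2 1.9 0.1] 0.005030792024861162
tcp rackX 0.0011 Y 0.1893 ball z if +.02 0.1989 theta 1.1216184039639057 rad 0.101944892441893 gf 1.2702436745166779
side 35 Y 0.1621 0.177 zmax 0.2057 0.1717 -0.0143 -0.0057
scene 74 Y 0.1552 0.1767 zmax 0.2062 0.1657 -0.0036 0.0101
```

>>> {"method": "step_arm", "body": {"moves": [[-2,0,0,0,0,0,5],[-4,0,0,0,0,0,5],[-5,0,0,0,0,0,5],[-5,0,0,0,0,0,5]]}}

```text
clock: 37.4
tcp_pos: [0.5731, 0.107, 0.1792]
orientation: [-2.12, -2.315, -0.005]
contact_force: [-0.1, 8.5, -2.5]
grip_width: 0.0047
gripper_force: 3.9
```

```bash
python3 ball.py
```

```text
37.4 [0.5731 0.107  0.1792] [-2.12  -2.315 -0.005] [ 0.22  0.46 -0.66  1.8   0.33  0.99 -0.49] [-0.1  8.5 -2.5] 0.004664385292655308
tcp rackX 0.001 Y 0.189 ball z if +.02 0.1992 theta 1.1247844807360794 rad 0.10227862105801978 gf 3.9264947175979614
side 36 Y 0.1616 0.1763 zmax 0.205 0.1712 -0.0155 -0.0055
scene 76 Y 0.1556 0.1769 zmax 0.2078 0.1655 -0.0024 0.0099
```

>>> {"method": "step_arm", "body": {"moves": [[20,0,0,0,0,0,5],[30,0,-20,0,0,0,5],[30,0,-65,0,0,0,20],[0,0,-75,0,0,0,40],[-45,0,-75,0,0,0,60],[-90,0,-75,0,0,0,60],[-138,0,-75,0,0,0,60],[-186,0,-75,0,0,0,60]]}}

```text
clock: 38.3
tcp_pos: [0.5893, -0.0839, 0.2544]
orientation: [2.124, 2.314, -0.0]
contact_force: [1.3, 0.4, 0.2]
grip_width: 0.06
gripper_force: 0.0
```

```bash
python3 - <<'E'
from h import *
st();print(bay(-.165),tomove([*bay(-.165),.18],.085))
d=grab('scene');d2=grab('side')
a=cv2.resize(d['image'][180:320,140:350,::-1],(400,400*140//210),interpolation=3)
b=cv2.resize(d2['image'][100:240,150:360,::-1],(400,400*140//210),interpolation=3)
cv2.imwrite('pics/cl2.png',np.hstack([a,b]))
E
```

```text
38.3 [ 0.5893 -0.0839  0.2544] [ 2.124  2.314 -0.   ] [ 0.52  0.39 -0.63  1.69  0.25  1.14 -0.09] [1.3 0.4 0.2] 0.059985134158169535
[ 0.60220812 -0.2458043 ] (array([-162.3,   -1. ,   74.5]), array([0.   , 0.001, 0.001]))
```

View pics/cl2.png

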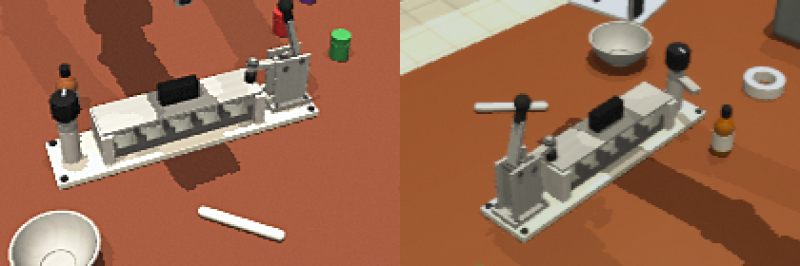

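>>> {"method": "step_arm", "body": {"moves": [[-45,0,0,0,0,0,60],[-92,0,10,0,0,0,60],[-138,0,30,0,0,0,60],[-162,-1,60,0,0,0,60],[-162,-1,74,0,0,0,60],[-162,-1,74,0,0,0,60],[-162,-1,74,0,0,0,60]]}}

```text
clock: 39.1
tcp_pos: [0.6029, -0.2414, 0.1808]
orientation: [-2.122, -2.316, -0.002]
contact_force: [0.3, 0.4, 0.4]
grip_width: 0.06
gripper_force: 0.0
```

```bash
cat > latch.py <<'E'
from h import *
def latch(n='wrist'):
    d=load(n);c=cloud(d);g=(d['depth']>0)&(d['image'].max(-1)>75);q=c[g]
    e=q[:,:2]-C0; X=e@[np.cos(A),np.sin(A)];Y=e@[-np.sin(A),np.cos(A)]+.165
    s=(abs(q[:,2]-.083)<.004)&(np.hypot(X,Y)<.07)&(np.hypot(X,Y)>.02)
    if s.sum()>5:
        p=np.c_[X[s],Y[s]]; m=p.mean(0); print(n,'latch n',s.sum(),'angle',np.arctan2(m[1],-m[0]).round(3),'rmax',np.hypot(*p.T).max().round(4))
E
python3 - <<'E'
from h import *
from latch import latch
o=st();d=grab('wrist');grab('scene');grab('side')
for n in('wrist','scene','side'): latch(n)
c=cloud(d);q=c[(d['depth']>0)&(d['image'].max(-1)<75)]; k=bay(-.165)
s=(abs(q[:,2]-.127)<.004)&(np.hypot(*(q[:,:2]-k).T)<.03)
print(s.sum(),cv2.minEnclosingCircle((q[s][:,:2]*1000).astype(np.float32)),k,q[s][:,2].mean())
print(tomove([*k,.103],.085))
E
```

```text
39.1 [ 0.6029 -0.2414  0.1808] [-2.122e+00 -2.316e+00 -2.000e-03] [ 0.68  0.54 -0.55  1.64  0.31  1.05  0.12] [0.3 0.4 0.4] 0.05996626059372498
wrist latch n 706 angle 0.324 rmax 0.0558
side latch n 52 angle 0.349 rmax 0.0599
1551 ((602.2754516601562, -244.64686584472656), 19.285619735717773) [ 0.60220812 -0.2458043 ] 0.12596452581361867
(array([-3.7, -1.7, 78.9]), array([0.002, 0.001, 0.002]))
```

>>> {"method": "step_arm", "body": {"moves": [[-3.3,-1,30,0,0,0,60],[-3.3,-1,60,0,0,0,60],[-3.3,-1,75,0,0,0,60],[-3.3,-1,76.5,0,0,0,60],[-3.3,-1,76.5,0,0,0,60]]}}

```text
clock: 39.75
tcp_pos: [0.6022, -0.2465, 0.1046]
orientation: [2.124, 2.314, 0.001]
contact_force: [-1.0, 0.4, -0.0]
grip_width: 0.06
gripper_force: 0.0
```

```bash
python3 - <<'E'
from h import *
st();print(tomove([.6022,-.2455,.104],.085))
E
```

```text
39.75 [ 0.6022 -0.2465  0.1046] [2.124e+00 2.314e+00 1.000e-03] [ 0.66  0.63 -0.52  1.69  0.37  0.92  0.08] [-1.   0.4 -0. ] 0.06004398159195799
(array([1. , 0. , 0.6]), array([0.001, 0.   , 0.001]))
```

>>> {"method": "step_arm", "body": {"moves": [[1,0,0.5,0,0,0,30],[1,0,0.5,0,0,0,30],[1,0,0.5,0,0,0,30],[1,0,0.5,0,0,0,30],[1,0,0.5,0,0,0,30]], "grip_force": 40}}

```text
clock: 40.25
tcp_pos: [0.6014, -0.2459, 0.105]
orientation: [2.125, 2.313, -0.001]
contact_force: [-4.2, 1.3, 6.6]
grip_width: 0.0346
gripper_force: 39.4
```

>>> {"method": "step_arm", "body": {"moves": [[0,0,0,0,0,0.14,30],[0,0,0,0,0,0.28,30],[0,0,0,0,0,0.42,30],[0,0,0,0,0,0.56,30],[0,0,0,0,0,0.7,30],[0,0,0,0,0,0.7,30]]}}

```text
clock: 40.85
tcp_pos: [0.601, -0.2458, 0.105]
orientation: [2.792, 1.439, -0.002]
contact_force: [-4.5, 0.6, 7.1]
grip_width: 0.0348
gripper_force: 39.5
```

```bash
python3 - <<'E'
from h import *
from latch import latch
o=st();print(o['moment'],o['gripper_force'],tomove([.6022,-.2455,.104],.085));grab('wrist');grab('scene');grab('side')
for n in('wrist','scene','side'): latch(n)
E
```

```text
40.85 [ 0.601  -0.2458  0.105 ] [ 2.792e+00  1.439e+00 -2.000e-03] [ 0.54  0.59 -0.35  1.7   0.25  0.89 -0.53] [-4.5  0.6  7.1] 0.034763077194629705
[ 0.17912292  1.14933151 -0.068222  ] 39.49644148349762 (array([1. , 0.8, 1. ]), array([-0.   ,  0.001, -0.704]))
wrist latch n 1401 angle 1.031 rmax 0.0563
scene latch n 51 angle 1.042 rmax 0.0585
side latch n 42 angle 0.963 rmax 0.0621
```

>>> {"method": "step_arm", "body": {"moves": [[0,0,0,0,0,0.13,30],[0,0,0,0,0,0.26,30],[0,0,0,0,0,0.39,30],[0,0,0,0,0,0.52,30],[0,0,0,0,0,0.62,30],[0,0,0,0,0,0.7,30],[0,0,0,0,0,0.76,30],[0,0,0,0,0,0.76,30]]}}

```text
clock: 41.8
tcp_pos: [0.6007, -0.2456, 0.105]
orientation: [3.127, 0.305, -0.002]
contact_force: [-7.1, 2.2, 8.2]
grip_width: 0.0349
gripper_force: 39.6
```

```bash
python3 - <<'E'
from h import *
from latch import latch
o=st();print(o['moment'],o['gripper_force'],tomove([.6022,-.2455,.104],.085));grab('wrist');grab('scene');grab('side')
for n in('wrist','scene','side'): latch(n)
E
```

```text
41.8 [ 0.6007 -0.2456  0.105 ] [ 3.127e+00  3.050e-01 -2.000e-03] [ 0.41  0.57 -0.17  1.71  0.12  0.86 -1.18] [-7.1  2.2  8.2] 0.0348585023567523
[ 0.3077377   1.42320452 -0.01194359] 39.64519143104553 (array([1.5, 0.2, 1. ]), array([-1.000e-03,  1.000e-03, -1.461e+00]))
wrist latch n 1319 angle 1.605 rmax 0.0564
scene latch n 70 angle 1.587 rmax 0.0559
side latch n 49 angle 1.479 rmax 0.0593
```

>>> {"method": "step_arm", "body": {"moves": [[0,0,0,0,0,0.08,30],[0,0,0,0,0,0.15,30],[0,0,0,0,0,0.2,30],[0,0,0,0,0,0.2,30]]}}

```text
clock: 42.35
tcp_pos: [0.6007, -0.2455, 0.105]
orientation: [-3.142, 0.008, 0.002]
contact_force: [-6.2, 2.0, 9.0]
grip_width: 0.0347
gripper_force: 39.7
```

>>> {"method": "step_arm", "body": {"moves": [[0,0,0,0,0,0,60],[0,0,0,0,0,0,60],[0,0,0,0,0,0,60],[0,0,-30,0,0,0,60],[0,0,-75,0,0,0,60],[0,0,-120,0,0,0,60],[0,0,-120,0,0,0,60]]}}

```text
clock: 43.05
tcp_pos: [0.6055, -0.2471, 0.2307]
orientation: [3.138, -0.007, 0.019]
contact_force: [0.2, 0.1, 0.1]
grip_width: 0.0596
gripper_force: 0.0
```

```bash
python3 - <<'E'
from h import *
from latch import latch
st();d0=grab('wrist');d=grab('scene');d2=grab('side')
for n in('wrist','scene','side'): latch(n)
cover('side',.07,.102);cover('scene',.07,.102); jars(('side',),.044,.05)
a=cv2.resize(d0['image'][:,:,::-1],(400,300))
b=cv2.resize(d2['image'][90:240,150:350,::-1],(400,300),interpolation=3)
cv2.imwrite('pics/fin.png',np.hstack([a,b]))
E
```

```text
43.05 [ 0.6055 -0.2471  0.2307] [ 3.138 -0.007  0.019] [ 0.38  0.44 -0.12  1.61  0.06  1.08 -1.33] [0.2 0.1 0.1] 0.05963226486899954
wrist latch n 467 angle 1.586 rmax 0.056
scene latch n 69 angle 1.587 rmax 0.0565
side latch n 52 angle 1.486 rmax 0.0618
plate [230 143  64  47 751] [585.8 -79.8] [ 62.9 250.6] 5.12
plate [ 189  216   89   35 1021] [586.7 -80.9] [ 65.3 245.9] 4.94
c [0.5534 0.098 ] r 0.0272 n 30 rgb [99. 98. 88.]
c [0.302  0.2538] r 0.0175 n 142 rgb [162.  74. 177.]
c [0.3858 0.1667] r 0.0184 n 119 rgb [216.  20.   0.]
c [0.4794 0.2341] r 0.0184 n 110 rgb [ 32. 182.  68.]
c [0.5541 0.6319] r 0.0175 n 34 rgb [138. 133. 118.]
```

View pics/fin.png

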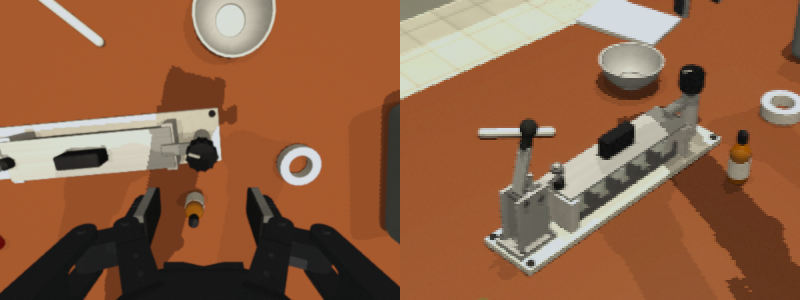

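The final views show all five jars in the rack and the cover square on its walls. The clamp is locked at left, and the latch is over the cover at its stop, with nothing touching.

```bash
python3 -c "
from bench import r
print(r.hand_in())"
```

```text
the job is handed in; nothing more can be done
None
```

The job is handed in: five jars are racked, the cover is seated, the clamp is locked, and the latch is at its stop with the knob slipped an estimated 0.4 rad; I saw nothing else on the counter moved.

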